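Index the stage flange and pin the spacer pack

TASK

First take the black dust cap off the round stage flange and leave it lying flat in the shallow grey tray. Then push the flange round by the lugs on its edge until its V-notch faces the white mark on the black base, stack all the spacer plates that are on the bench flat on the flange with their holes lined up over its hole, and last put the steel pin from its stand down through the whole pack, fully home in the base. Do not disturb the two dropper bottles or the screwdriver.

Things in the scene. Friction and masses are not known exactly. Their poses are not given: they have to be found in the camera images.
- base: Fixed black block, 190 x 190 mm, 30 mm high; origin at the centre of its underside, on the flange's turning axis. Its +x points to the white mark; the mark is a 6 mm wide radial line on the top and down the side. Position and yaw differ from start to start.
- mark (a point): The white mark: point on the base's top, 74 mm from the flange's axis along the base's +x.
- base_hole (a point): Mouth of the blind hole in the base's top for the pin: 14 mm wide, 25 mm deep, 24 mm from the flange's axis along the base's -x (opposite the mark). Hidden under the flange; the flange's hole lies over it when the notch faces the mark.
- flange (a joint): Angle (rad) of the aluminium flange about the vertical axis through the base's centre: 0 (or a full turn) when the notch faces the mark, growing counter-clockwise from above; starts at 0.8 to 5.4. Turns either way without stops; friction (0.15 N m) holds it where it is left. It is a disc of 140 mm diameter, 12 mm thick, underside 31 mm and top 43 mm above the bench.
- notch (a point): The flange's V-notch (15 mm deep, 21 mm wide at the rim): point on its middle, 74 mm from the axis, over the mark when set. Turns with the flange. Three lugs stick out of the flange's edge at 90, 180 and 270 degrees from the notch, reaching 70 to 90 mm from the axis, 14 mm wide, as thick as the disc.
- flange_hole (a point): Top centre of the 14 mm through hole in the flange, 24 mm from the axis, opposite the notch; turns with the flange.
- cap: Black plastic dust cap lying on the flange: disc of 64 mm diameter, 12 mm high, with an upright grip knob of 18 mm diameter on its middle, whose top is 34 mm above the underside. Origin at the centre of its underside.
- tray: Fixed grey open tray, 120 x 120 mm outside, 25 mm high, walls and floor 5 mm thick; origin at the centre of its underside. It swaps places with the pin stand.
- stand: Fixed black block, 60 x 60 x 40 mm high, that holds the pin in an 11.5 mm hole, 35 mm deep, in the middle of its top; origin at the centre of its underside.
- pin: Steel pin standing in the stand: shank 10 mm diameter and 72 mm long, chamfered foot (7 mm wide at the end), then a round head of 20 mm diameter and 25 mm high (total 97 mm). Origin at the centre of the foot's end, z up the pin.
- plate0: Dark steel spacer plate, 60 mm along its x, 34 mm along its y, 8 mm thick, with a 14 mm hole through its middle. Origin at the centre of its underside, on the hole's axis. Lies flat on the bench; two to four plates are present, None if absent.
- plate1: Dark steel spacer plate, 60 mm along its x, 34 mm along its y, 8 mm thick, with a 14 mm hole through its middle. Origin at the centre of its underside, on the hole's axis. Lies flat on the bench; two to four plates are present, None if absent.
- plate2: Dark steel spacer plate, 60 mm along its x, 34 mm along its y, 8 mm thick, with a 14 mm hole through its middle. Origin at the centre of its underside, on the hole's axis. Lies flat on the bench; two to four plates are present, None if absent.
- plate3: Dark steel spacer plate, 60 mm along its x, 34 mm along its y, 8 mm thick, with a 14 mm hole through its middle. Origin at the centre of its underside, on the hole's axis. Lies flat on the bench; two to four plates are present, None if absent.
- bottle_a: Amber dropper bottle, 38 mm diameter, 80 mm high, a bystander; origin at the centre of its underside.
- bottle_b: A second amber dropper bottle of the same size, a bystander; origin at the centre of its underside.
- driver: Screwdriver lying on the bench, 160 mm long, a bystander; its x runs from handle to tip.
Mind the look-alikes: they are no part of the job. Leave any blue or orange look-alike of the plate0 alone. Leave any yellow look-alike of the cap alone.

How it is judged:
On the way, in this order (a step that is already met when the one before it is completed fails the run):
1. the dust cap lies flat in the tray (horizontal distance between cap and tray below 0.04 m and z of cap in the frame of tray below 0.012 m and angle between cap's own z axis and vertical below 0.15 rad), for 0.2 s.
2. the flange's notch faces the white mark (horizontal distance between notch and mark below 0.0045 m), for 0.2 s.
3. every plate present lies flat on the flange, holes lined up, before the pin goes in (horizontal distance between each of plate0, plate1, plate2, plate3 and base_hole below 0.005 m and z of plate0 in the frame of base between 0.039 and 0.073 m and angle between each of plate0, plate1, plate2, plate3's own z axis and vertical below 0.12 rad and z of plate1 in the frame of base between 0.039 and 0.073 m and z of plate2 in the frame of base between 0.039 and 0.073 m and z of plate3 in the frame of base between 0.039 and 0.073 m and horizontal distance between notch and mark below 0.0045 m), for 0.2 s.
At the end, for the whole second after the job is handed in: Cap flat in the tray; notch within 4.5 mm of the mark at the rim; every plate present flat in the pack on the flange, its hole within 5 mm of the base hole; the pin upright through them all, its foot within 6 mm of the bottom of the base hole; all at rest (all of step 1 and all of step 3 and z of pin in the frame of base below 0.011 m and horizontal distance between pin and base_hole below 0.006 m and angle between pin's own z axis and vertical below 0.15 rad and linear speed of each of plate0, plate1, plate2, plate3, cap, pin below 0.03 m/s); the robot touches nothing.
It fails at once if a dropper bottle or the screwdriver is moved more than 30 mm or a bottle knocked over (distance of any of bottle_a, bottle_b, driver from where it was at the start of the episode above 0.03 m or angle between any of bottle_a, bottle_b's own z axis and vertical above 0.6 rad).
Of plate0, plate1, plate2, plate3 only 2 to 4 are there at a start; the rules pass over those that are not, and their reading is None.
At some moment in a run one of plate0, plate1, plate2, plate3, cap may be knocked a few centimetres aside while the robot is not near it.
It also fails if it takes over 210 s, if anything falls off the work surface, if the arm or the gripper's body presses on something with over 40 N, if the wrist force passes 120 N, or if a joint passes its speed limit or range.

ROBOT

A 6-joint arm with a two-finger parallel gripper is mounted at the origin on the work surface. World frame = base frame: x ahead of the robot, y to its left, z up, the work surface at z = 0. Lengths are in m, angles in rad, forces in N, time in s.
With the tool pointing down it reaches from about 0.25 to 0.775 m from the base axis. Payload 4 kg.
Tool frame: the origin (TCP) lies midway between the tips of the shut fingers; the grasp point (between the pads) lies 19 mm behind it; y points along the fingers, x is the direction in which the jaws open and shut, and the axes are right-handed (so a half turn about y gives the same grasp; the last joint's range is limited). The gripper opens to 94 mm and grips with 3 to 60 N. Pads are 16 mm wide; open, the fingers measure 119 mm over their backs; the gripper's body (75 mm by 177 mm) begins 78 mm behind the grasp point.
Start: joints at [1.147, 0.087, 1.371, -0, 1.684, -0.103], TCP at [0.173, 0.522, 0.206] pointing down, gripper open.
Joint ranges: [-3.1, 3.1], [-0.76, 2.03], [0.27, 2.55], [-1.08, 4.22], [0.17, 2.65], [-2.57, 2.57]. Speed limits (rad/s): [2.79, 2.79, 3.14, 3.14, 3.14, 3.14].

INTERFACE

Orientations are given as [roll, pitch, yaw] about the fixed x, y, z axes, in that order (R = Rz(yaw) Ry(pitch) Rx(roll)).
In Python, from bench import robot, snapshot, camera_info, ticket gives the robot as it stands.
- The arm moves only by the shell command python3 -m creep 'ROWS'. ROWS is JSON, a list of rows, each an object with "slide": the shift along the tool's x, y, z in mm, a list of three; "roll": the turn about the tool's y in degrees; "grip": the closure, from 0 (fully open) to 1 (shut). In form: [{"slide": [x, y, z], "roll": roll, "grip": grip}, ...]. A call has 1 to 20 rows; each row is the pose to reach, as a shift and turn from the pose commanded when the call began, along the tool's axes at that moment; what a row does not reach only later rows make up. A row lasts 1/12 s, in which the tool goes at most 41.7 mm and 7.16 degrees, less where a joint would pass 70% of its speed; a pose out of reach is approached as far as the arm can. A call with a gripper value outside its range is refused whole. The fingers move at their own pace and stop on an object; the grip force is fixed at half the most. Time passes only in rows, so rows that repeat a pose let the fingers close. It gives the time, the measured TCP pose, the force and the opening at its end, in the units of the state.
- robot.get_obs(): the state, without advancing time (a new reading comes with each control period).
- snapshot(name): name is "scene" or "top" or "wrist"; returns the picture (480x640x3 uint8, red, green, blue); there is no depth.
- camera_info(name): a dict with "fx", "fy", "cx", "cy" (pixels), "dist" ([k1, k2, p1, p2, k3] as OpenCV has them; the pictures are not rectified), "cam_to_world" (4x4, takes a point from camera to world coordinates). Camera axes: x right, y down, z forward; pixel columns grow to the right and rows downward; lengths in m; the calibration is good to about 2 mm. A picture is of the moment at which its call begins: read the wrist's pose just before it. camera_info takes no time and is no camera call; for the wrist camera it gives the pose at the moment of the call.
- ticket.close_job(): hands the job in, once; it reports no verdict.
The state is a dict: "time": time; "joint_positions": joint angles; "qvel": joint speeds; "joint_torque": joint torques, N m; "tool_pos": TCP position; "ee_rot": TCP orientation; "wrist_force": force on the tool from outside, world axes, zero at the start; "wrist_torque": the same for the moment, N m; "width": finger opening in m.
Only numpy, scipy, OpenCV 4.12 (cv2) and the standard library are available. Lean on these libraries where they do the work, as an engineer would, in place of code of your own. Each camera call takes 0.05 s, during which the arm holds its last target.

## Working session

There is one attempt and no reset: what is moved stays moved. The work goes in short steps, Python scripts to look and compute and a shell command to move; the robot and the scene stay as the last step left them, time stands still between calls to the robot, and variables do not carry over. Pictures are saved under pics/ and viewed, and the job is handed in when it is done.

```bash
ls; mkdir -p pics; cat > h.py <<'E'
import numpy as np,cv2
from bench import robot,snapshot,camera_info,ticket
from scipy.spatial.transform import Rotation as R
def snap(name,fn,crop=None,scale=1):
    info=camera_info(name); im=snapshot(name)
    np.savez('pics/'+fn+'.npz',im=im,**{k:np.array(v) for k,v in info.items()})
    show(fn,crop,scale,fn)
def show(fn,crop=None,scale=1,out=None):
    im=np.load('pics/'+fn+'.npz')['im']
    if crop: im=im[crop[1]:crop[3],crop[0]:crop[2]]
    if scale!=1: im=cv2.resize(im,None,fx=scale,fy=scale,interpolation=cv2.INTER_CUBIC)
    cv2.imwrite('pics/'+out+'.png',im[:,:,::-1])
def pw(fn,uv,z):
    d=np.load('pics/'+fn+'.npz'); K=np.array([[d['fx'],0,d['cx']],[0,d['fy'],d['cy']],[0,0,1.]])
    uv=np.array(uv,float).reshape(-1,1,2)
    n=cv2.undistortPoints(uv,K,d['dist'].astype(float))[:,0]
    T=d['cam_to_world']; r=np.c_[n,np.ones(len(n))]@T[:3,:3].T
    z=np.broadcast_to(z,len(n)); s=(z-T[2,3])/r[:,2]
    return T[:3,3]+r*s[:,None]
def px(fn,P):
    d=np.load('pics/'+fn+'.npz'); K=np.array([[d['fx'],0,d['cx']],[0,d['fy'],d['cy']],[0,0,1.]])
    T=np.linalg.inv(d['cam_to_world']); 
    return cv2.projectPoints(np.array(P,float).reshape(-1,1,3),cv2.Rodrigues(T[:3,:3])[0],T[:3,3],K,d['dist'].astype(float))[0][:,0]
def st():
    o=robot.get_obs(); print('t',round(o['time'],2),'tcp',np.round(o['tool_pos'],4),'rpy',np.round(o['ee_rot'],4),'F',np.round(o['wrist_force'],1),'w',round(o['width'],4),'q',np.round(o['joint_positions'],2))
    return o
np.set_printoptions(suppress=True,precision=4)
E
python3 - <<'E'
from h import *
o=st(); print(R.from_euler('xyz',o['ee_rot']).as_matrix())
snap('top','t0');snap('scene','s0');snap('wrist','w0')
for c in('top','scene','wrist'):
    i=camera_info(c);print(c,i['fx'],i['dist'],i['cam_to_world'])
E
```

```text
pics
t 0.0 tcp [0.1732 0.5214 0.2043] rpy [-1.5706  0.0021  1.25  ] F [-0.3 -0.1 -0.2] w 0.0938 q [ 1.15  0.09  1.37  0.    1.68 -0.1 ]
[[ 0.3153 -0.0009 -0.949 ]
 [ 0.949  -0.002   0.3153]
 [-0.0021 -1.      0.0002]]
top 473.9461548428764 [-0.0414  0.      0.      0.      0.    ] [[ 0.002  -0.9891  0.1474  0.3994]
 [-1.     -0.0026 -0.0042  0.0394]
 [ 0.0046 -0.1474 -0.9891  1.0494]
 [ 0.      0.      0.      1.    ]]
scene 445.82075071423685 [-0.0845  0.      0.      0.      0.    ] [[ 0.9099  0.3052 -0.281   0.812 ]
 [ 0.4147 -0.691   0.592  -0.5246]
 [-0.0135 -0.6552 -0.7553  0.7521]
 [ 0.      0.      0.      1.    ]]
wrist 420.21823108384876 [-0.058  0.     0.     0.     0.   ] [[ 0.3162  0.9232  0.2185  0.1099]
 [ 0.9487 -0.3073 -0.0744  0.5423]
 [-0.0015  0.2308 -0.973   0.3833]
 [ 0.      0.      0.      1.    ]]
```

View pics/t0.png

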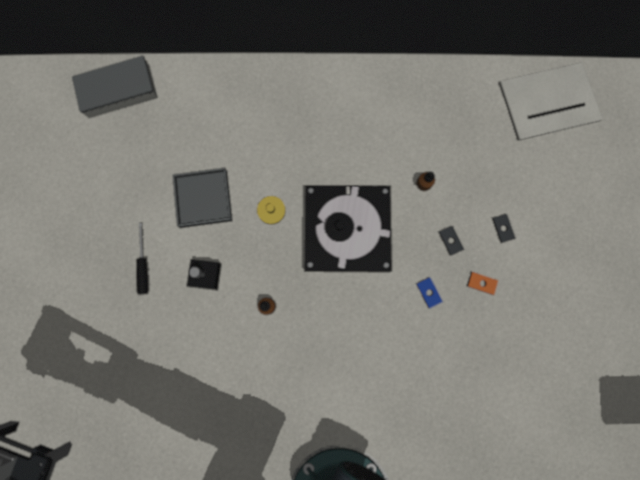

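View pics/s0.png

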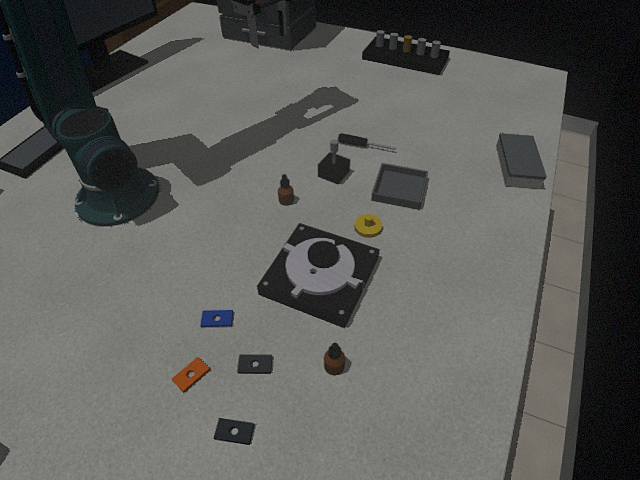

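View pics/w0.png

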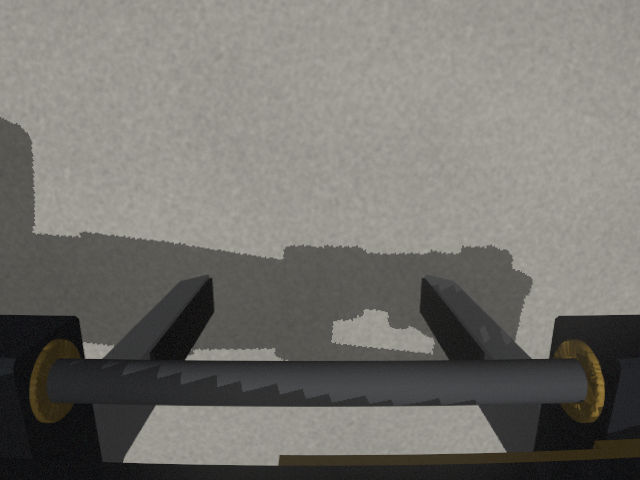

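```bash
python3 - <<'E'
from h import *
show('t0',(290,170,410,290),5,'a1');show('s0',(250,215,390,335),5,'a2')
show('t0',(400,160,530,320),4,'a3');show('t0',(120,150,300,320),4,'a4')
E
```

```text
(no output)
```

View pics/a1.png

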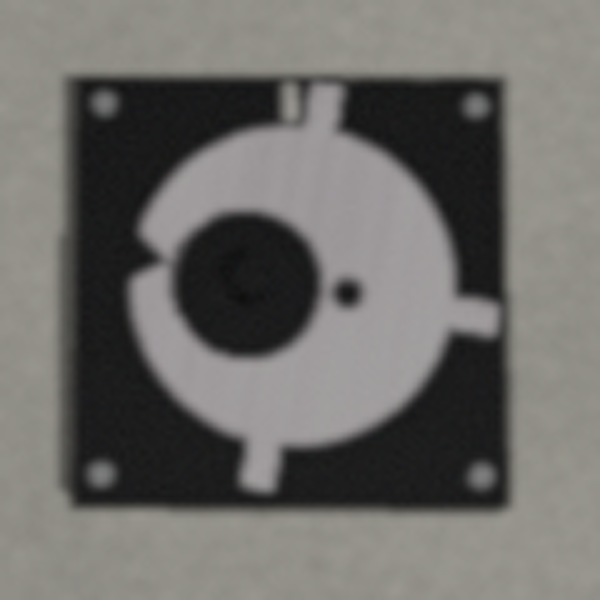

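View pics/a2.png

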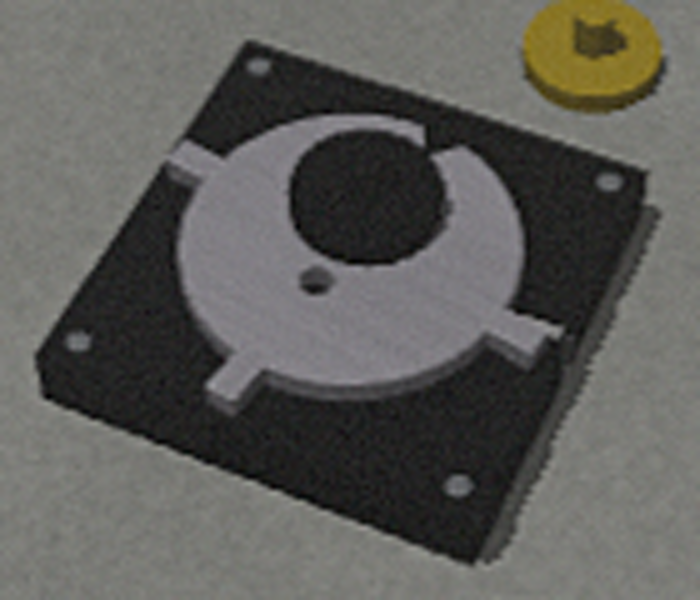

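View pics/a3.png

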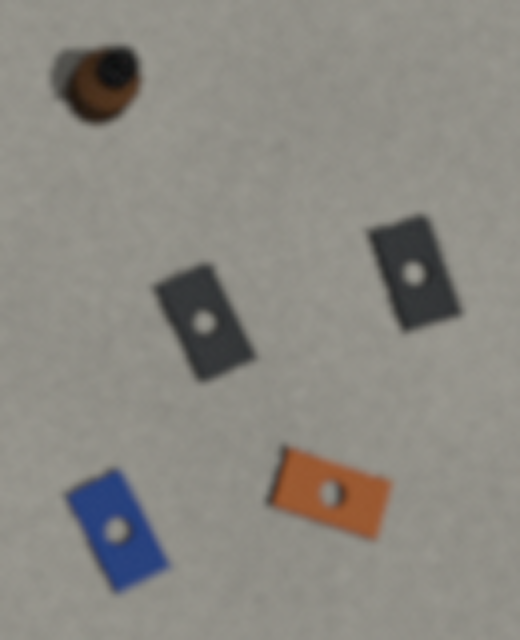

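View pics/a4.png

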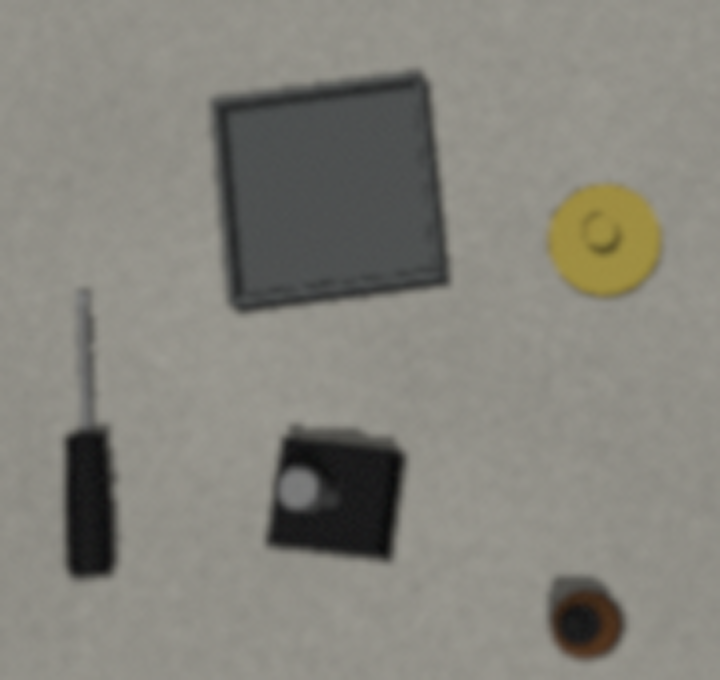

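```bash
python3 - <<'E'
from h import *
def c(pts,o,s): return [[o[0]+(a+.5)/s-.5,o[1]+(b+.5)/s-.5] for a,b in pts]
o=(290,170)
b=pw('t0',c([(104,102),(476,106),(101,474),(482,476)],o,5),.03);print('base screws',b,b.mean(0))
b=pw('s0',c([(258,66),(609,181),(78,342),(459,486)],(250,215),5),.03);print('scene screws',b,b.mean(0))
print('mark top',pw('t0',c([(290,82),(290,122)],o,5),.03))
l=pw('t0',c([(325,84),(498,318),(258,490),(348,292),(158,258)],o,5),.043);print('lugs,hole,notch',l)
l=pw('s0',c([(172,153),(557,330),(217,393),(318,270),(432,147)],(250,215),5),.043);print('scene lugs.. hole notch',l)
print('cap',pw('t0',c([(246,284)],o,5),.055),pw('s0',c([(370,197)],(250,215),5),.055))
o=(400,160)
for nm,hole in (('p1',(204,322)),('p2',(414,273))): print(nm,pw('t0',c([hole],o,4),.008))
for cs in([(155,287),(210,265),(255,357),(202,381)],[(368,231),(426,215),(462,314),(406,331)]): q=pw('t0',c(cs,o,4),.008);print(q,q.mean(0))
print('sc',pw('s0',[(255,364),(234.5,431.5)],.008))
o=(120,150)
q=pw('t0',c([(213,100),(421,72),(447,283),(237,310)],o,4),.025);print('tray',q,q.mean(0))
print('pin head',pw('t0',c([(298,489)],o,4),.102),'bottle b',pw('t0',c([(586,623)],o,4),.04))
print('yellow',pw('t0',c([(605,240)],o,4),.012))
print('stand top',pw('t0',c([(290,438),(404,456),(390,558),(267,543)],o,4),.04))
print('bottle a',pw('t0',c([(103,85)],(400,160),4),.04))
E
```

```text
base screws [[ 0.6527  0.0633  0.03  ]
 [ 0.6515 -0.1011  0.03  ]
 [ 0.4882  0.0636  0.03  ]
 [ 0.4877 -0.1008  0.03  ]] [ 0.57   -0.0188  0.03  ]
scene screws [[ 0.4878  0.0678  0.03  ]
 [ 0.6527  0.068   0.03  ]
 [ 0.4879 -0.0968  0.03  ]
 [ 0.6529 -0.097   0.03  ]] [ 0.5703 -0.0145  0.03  ]
mark top [[ 0.662  -0.0189  0.03  ]
 [ 0.6439 -0.0188  0.03  ]]
lugs,hole,notch [[ 0.6578 -0.0334  0.043 ]
 [ 0.5547 -0.1071  0.043 ]
 [ 0.4804 -0.0035  0.043 ]
 [ 0.5658 -0.0426  0.043 ]
 [ 0.5805  0.0393  0.043 ]]
scene lugs.. hole notch [[ 0.4824 -0.0024  0.043 ]
 [ 0.6633 -0.0229  0.043 ]
 [ 0.5545 -0.1039  0.043 ]
 [ 0.5648 -0.0339  0.043 ]
 [ 0.5811  0.0448  0.043 ]]
cap [[0.5672 0.0018 0.055 ]] [[0.5725 0.0003 0.055 ]]
p1 [[ 0.5449 -0.2492  0.008 ]]
p2 [[ 0.5729 -0.3691  0.008 ]]
[[ 0.5645 -0.2224  0.008 ]
 [ 0.5771 -0.2538  0.008 ]
 [ 0.5253 -0.277   0.008 ]
 [ 0.5118 -0.2468  0.008 ]] [ 0.5447 -0.25    0.008 ]
[[ 0.5968 -0.3442  0.008 ]
 [ 0.6061 -0.3778  0.008 ]
 [ 0.5497 -0.3951  0.008 ]
 [ 0.5401 -0.3628  0.008 ]] [ 0.5732 -0.37    0.008 ]
sc [[ 0.5485 -0.2499  0.008 ]
 [ 0.5775 -0.3697  0.008 ]]
tray [[0.6887 0.3712 0.025 ]
 [0.7049 0.255  0.025 ]
 [0.5851 0.2366 0.025 ]
 [0.5697 0.3519 0.025 ]] [0.6371 0.3037 0.025 ]
pin head [[0.4662 0.2935 0.102 ]] bottle b [[0.4004 0.1549 0.04  ]]
yellow [[0.612  0.1516 0.012 ]]
stand top [[0.4979 0.3155 0.04  ]
 [0.4884 0.2539 0.04  ]
 [0.4342 0.2596 0.04  ]
 [0.4418 0.3255 0.04  ]]
bottle a [[ 0.6718 -0.1896  0.04  ]]
```

```bash
python3 -m creep '[{"slide":[-417,0,-557],"roll":71.6,"grip":0},{"slide":[-417,0,-557],"roll":71.6,"grip":0},{"slide":[-417,0,-557],"roll":71.6,"grip":0},{"slide":[-417,0,-557],"roll":71.6,"grip":0},{"slide":[-417,0,-557],"roll":71.6,"grip":0},{"slide":[-417,0,-557],"roll":71.6,"grip":0},{"slide":[-417,0,-557],"roll":71.6,"grip":0},{"slide":[-417,0,-557],"roll":71.6,"grip":0},{"slide":[-417,0,-557],"roll":71.6,"grip":0},{"slide":[-417,0,-557],"roll":71.6,"grip":0},{"slide":[-417,0,-557],"roll":71.6,"grip":0},{"slide":[-417,0,-557],"roll":71.6,"grip":0},{"slide":[-417,0,-557],"roll":71.6,"grip":0},{"slide":[-417,0,-557],"roll":71.6,"grip":0},{"slide":[-417,0,-557],"roll":71.6,"grip":0},{"slide":[-417,0,-557],"roll":71.6,"grip":0},{"slide":[-417,0,-557],"roll":71.6,"grip":0},{"slide":[-417,0,-557],"roll":71.6,"grip":0},{"slide":[-417,0,-557],"roll":71.6,"grip":0},{"slide":[-417,0,-557],"roll":71.6,"grip":0}]'; python3 - <<'E'
from h import *
st();snap('wrist','w1');st();print(camera_info('wrist')['cam_to_world'])
E
```

```text
time: 1.82
tool_pos: [0.57, -0.0489, 0.205]
ee_rot: [-1.57, 0.001, 0.0]
wrist_force: [-0.8, -0.2, 0.1]
width: 0.0938
t 1.82 tcp [ 0.57   -0.0489  0.205 ] rpy [-1.5698  0.0013  0.0004] F [-0.8 -0.2  0.1] w 0.0938 q [-0.19  0.14  1.32  0.    1.69 -0.19]
t 1.87 tcp [ 0.5699 -0.0483  0.2054] rpy [-1.5701  0.0006  0.0014] F [-0.6 -0.3 -0. ] w 0.0938 q [-0.18  0.14  1.32  0.    1.69 -0.19]
[[ 1.      0.0006 -0.0005  0.5697]
 [ 0.0005 -0.9732 -0.2302  0.0176]
 [-0.0006  0.2302 -0.9732  0.3841]
 [ 0.      0.      0.      1.    ]]
```

View pics/w1.png

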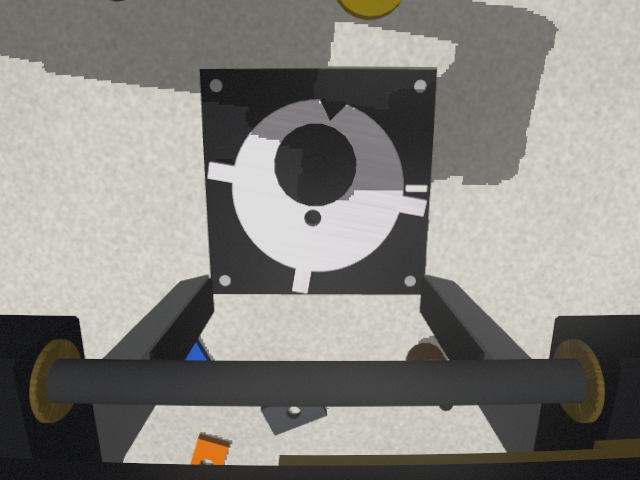

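```bash
python3 - <<'E'
from h import *
b=pw('w1',[(216,86),(420,86),(225,281),(410,281)],.03);print(b,b.mean(0))
print('mark',pw('w1',[(406,188),(427,188)],.03))
print('lugs',pw('w1',[(209,170.5),(425,206),(300,291)],.043),'hole',pw('w1',[(312.5,218)],.043),'notch',pw('w1',[(332,120)],.043))
print('cap',pw('w1',[(315,165)],.055))
show('w1',(200,60,440,300),3,'w1c')
E
```

```text
[[ 0.4887  0.0631  0.03  ]
 [ 0.6526  0.063   0.03  ]
 [ 0.4882 -0.1012  0.03  ]
 [ 0.6523 -0.1012  0.03  ]] [ 0.5705 -0.0191  0.03  ]
mark [[ 0.6448 -0.019   0.03  ]
 [ 0.6626 -0.019   0.03  ]]
lugs [[ 0.4829 -0.0035  0.043 ]
 [ 0.6583 -0.0324  0.043 ]
 [ 0.5553 -0.1058  0.043 ]] hole [[ 0.5661 -0.0424  0.043 ]] notch [[0.5816 0.0355 0.043 ]]
cap [[0.5683 0.0012 0.055 ]]
```

View pics/w1c.png

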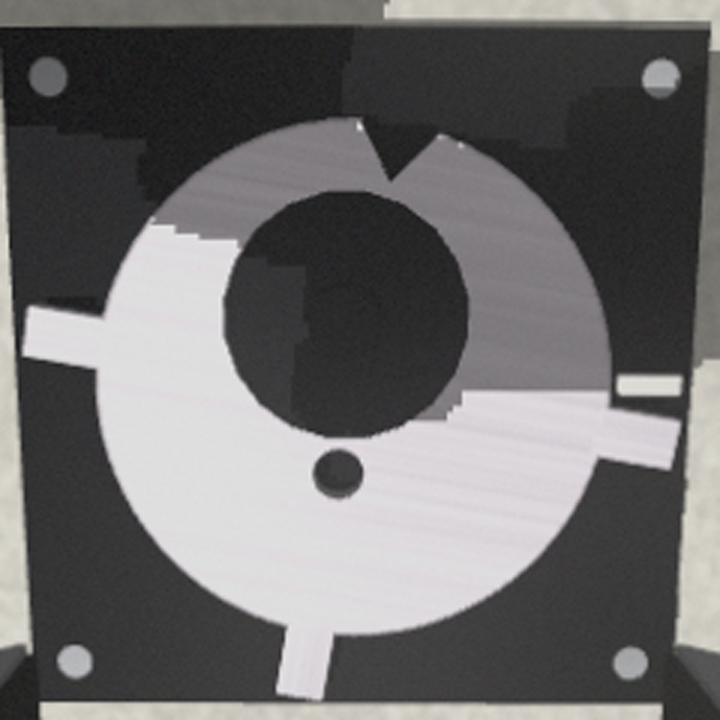

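```bash
python3 -m creep '[{"slide":[-1,10,30],"roll":0,"grip":0},{"slide":[-1,40,50],"roll":0,"grip":0},{"slide":[-1,80,50],"roll":0,"grip":0},{"slide":[-1,110,50],"roll":0,"grip":0},{"slide":[-1,125,50],"roll":0,"grip":0},{"slide":[-1,135,50],"roll":0,"grip":0},{"slide":[-1,142,50],"roll":0,"grip":0},{"slide":[-1,146,50],"roll":0,"grip":0},{"slide":[-1,146,50],"roll":0,"grip":0},{"slide":[-1,146,50],"roll":0,"grip":1},{"slide":[-1,146,50],"roll":0,"grip":1},{"slide":[-1,146,50],"roll":0,"grip":1},{"slide":[-1,146,50],"roll":0,"grip":1},{"slide":[-1,146,50],"roll":0,"grip":1},{"slide":[-1,146,50],"roll":0,"grip":1},{"slide":[-1,146,50],"roll":0,"grip":1},{"slide":[-1,146,50],"roll":0,"grip":1},{"slide":[-1,146,50],"roll":0,"grip":1},{"slide":[-1,146,50],"roll":0,"grip":1}]'; python3 - <<'E'
from h import *
st()
E
```

```text
time: 3.45
tool_pos: [0.5695, 0.0006, 0.0594]
ee_rot: [-1.571, 0.0, 0.0]
wrist_force: [-1.1, 0.7, 0.9]
width: 0.0306
t 3.45 tcp [0.5695 0.0006 0.0594] rpy [-1.5707  0.0001  0.0004] F [-1.1  0.7  0.9] w 0.0306 q [-0.1   0.2   1.53  0.    1.4  -0.1 ]
```

```bash
python3 -m creep '[{"slide":[0,0,0],"roll":0,"grip":1},{"slide":[0,0,0],"roll":0,"grip":1},{"slide":[0,0,0],"roll":0,"grip":1},{"slide":[0,0,0],"roll":0,"grip":1},{"slide":[0,0,0],"roll":0,"grip":1}]'
```

```text
time: 3.87
tool_pos: [0.5695, 0.0006, 0.0594]
ee_rot: [-1.571, 0.0, 0.0]
wrist_force: [0.3, -0.4, 0.0]
width: 0.0166
```

```bash
python3 -m creep '[{"slide":[0,-15,0],"roll":0,"grip":1},{"slide":[0,-50,0],"roll":0,"grip":1},{"slide":[0,-90,0],"roll":0,"grip":1},{"slide":[0,-90,0],"roll":0,"grip":1}]'; python3 - <<'E'
from h import *
st();snap('wrist','w2');snap('scene','s2')
E
```

```text
time: 4.2
tool_pos: [0.574, 0.0003, 0.1588]
ee_rot: [-1.572, -0.016, 0.0]
wrist_force: [1.4, -0.4, 1.5]
width: 0.0167
t 4.2 tcp [0.574  0.0003 0.1588] rpy [-1.5721 -0.0157  0.0004] F [ 1.4 -0.4  1.5] w 0.0167 q [-0.1   0.14  1.4   0.    1.58 -0.1 ]
```

View pics/w2.png

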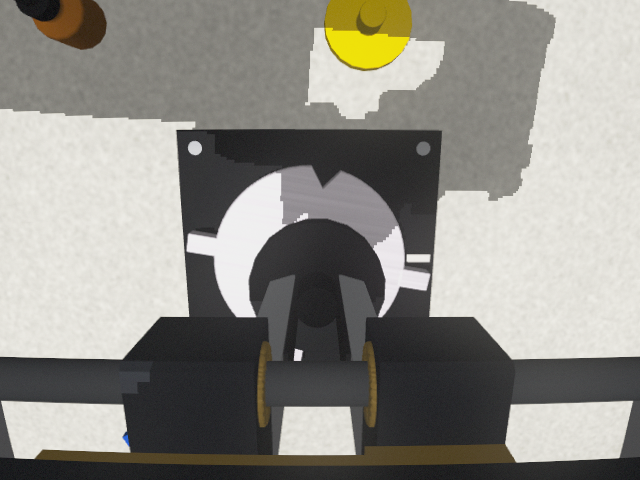

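View pics/s2.png

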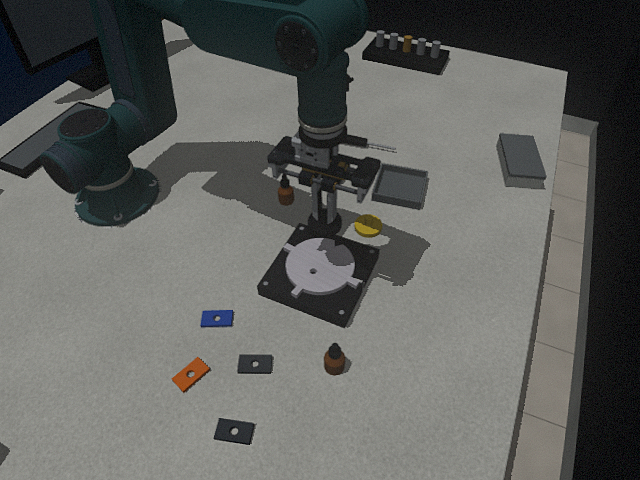

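```bash
python3 -m creep '[{"slide":[10,0,25],"roll":0,"grip":1},{"slide":[20,0,60],"roll":0,"grip":1},{"slide":[28,0,95],"roll":0,"grip":1},{"slide":[36,0,130],"roll":0,"grip":1},{"slide":[44,0,165],"roll":0,"grip":1},{"slide":[50,0,200],"roll":0,"grip":1},{"slide":[56,0,235],"roll":0,"grip":1},{"slide":[62,0,265],"roll":0,"grip":1},{"slide":[66,0,290],"roll":0,"grip":1},{"slide":[68,0,303],"roll":0,"grip":1},{"slide":[68,0,303],"roll":0,"grip":1},{"slide":[68,0,303],"roll":0,"grip":1}]'; python3 - <<'E'
from h import *
st();snap('wrist','w3')
E
```

```text
time: 5.3
tool_pos: [0.6367, 0.303, 0.1476]
ee_rot: [-1.573, 0.003, 0.001]
wrist_force: [0.8, -0.1, -0.4]
width: 0.0172
t 5.3 tcp [0.6367 0.303  0.1476] rpy [-1.5728  0.0028  0.0009] F [ 0.8 -0.1 -0.4] w 0.0172 q [ 0.36  0.46  1.03 -0.    1.66  0.36]
```

View pics/w3.png

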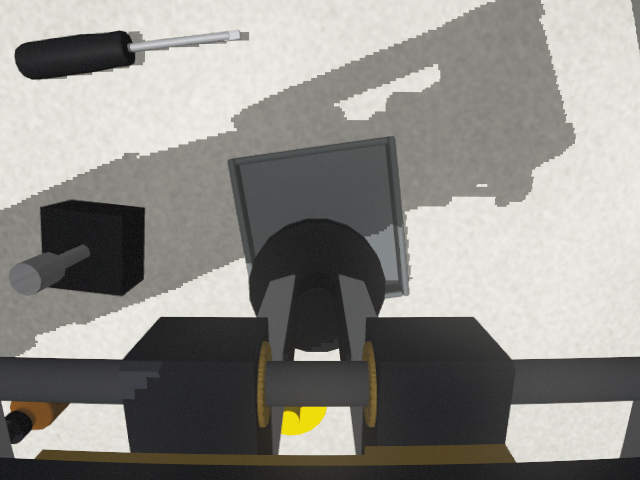

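```bash
python3 -m creep '[{"slide":[0,25,0],"roll":0,"grip":1},{"slide":[0,55,0],"roll":0,"grip":1},{"slide":[0,85,0],"roll":0,"grip":1},{"slide":[0,105,0],"roll":0,"grip":1},{"slide":[0,115,0],"roll":0,"grip":1},{"slide":[0,120,0],"roll":0,"grip":1},{"slide":[0,123,0],"roll":0,"grip":1},{"slide":[0,125,0],"roll":0,"grip":1},{"slide":[0,125,0],"roll":0,"grip":1},{"slide":[0,125,0],"roll":0,"grip":0.6},{"slide":[0,125,0],"roll":0,"grip":0.6},{"slide":[0,125,0],"roll":0,"grip":0.6},{"slide":[0,125,0],"roll":0,"grip":0.6},{"slide":[0,125,0],"roll":0,"grip":0.6}]'; python3 - <<'E'
from h import *
st()
E
```

```text
time: 6.52
tool_pos: [0.6376, 0.3038, 0.0249]
ee_rot: [-1.571, -0.001, 0.0]
wrist_force: [1.1, -0.4, 0.6]
width: 0.0376
t 6.52 tcp [0.6376 0.3038 0.0249] rpy [-1.5705 -0.0007  0.0005] F [ 1.1 -0.4  0.6] w 0.0376 q [0.36 0.52 1.19 0.   1.43 0.36]
```

```bash
python3 -m creep '[{"slide":[0,-30,0],"roll":0,"grip":0.6},{"slide":[0,-70,0],"roll":0,"grip":0.6},{"slide":[0,-110,0],"roll":0,"grip":0.6},{"slide":[0,-150,-30],"roll":0,"grip":0.2},{"slide":[0,-170,-70],"roll":0,"grip":0.2},{"slide":[0,-170,-70],"roll":0,"grip":0.2}]'; python3 - <<'E'
from h import *
st();snap('wrist','w4')
E
```

```text
time: 7.02
tool_pos: [0.64, 0.2303, 0.2018]
ee_rot: [-1.571, -0.011, -0.003]
wrist_force: [0.2, 0.6, 1.5]
width: 0.054
t 7.02 tcp [0.64   0.2303 0.2018] rpy [-1.5706 -0.011  -0.0027] F [0.2 0.6 1.5] w 0.054 q [ 0.26  0.38  1.03 -0.    1.72  0.27]
```

View pics/w4.png

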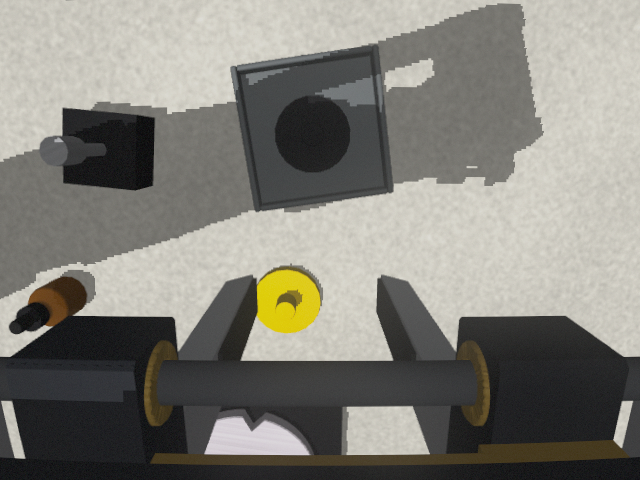

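```bash
python3 -m creep '[{"slide":[-8,0,-30],"roll":5,"grip":0.5},{"slide":[-18,0,-70],"roll":9.4,"grip":0.5},{"slide":[-28,0,-110],"roll":9.4,"grip":0.5},{"slide":[-38,0,-150],"roll":9.4,"grip":0.5},{"slide":[-48,0,-190],"roll":9.4,"grip":0.5},{"slide":[-58,0,-230],"roll":9.4,"grip":0.5},{"slide":[-66,0,-265],"roll":9.4,"grip":0.5},{"slide":[-74,0,-300],"roll":9.4,"grip":0.5},{"slide":[-79,20,-325],"roll":9.4,"grip":0.5},{"slide":[-80,50,-332],"roll":9.4,"grip":0.5},{"slide":[-80,75,-332],"roll":9.4,"grip":0.5},{"slide":[-80,75,-332],"roll":9.4,"grip":0.5},{"slide":[-80,75,-332],"roll":9.4,"grip":0.5}]'; python3 - <<'E'
from h import *
st();snap('wrist','w5')
E
```

```text
time: 8.15
tool_pos: [0.5559, -0.0973, 0.1165]
ee_rot: [-1.569, 0.006, -0.163]
wrist_force: [0.5, 0.1, 0.5]
width: 0.0469
t 8.15 tcp [ 0.5559 -0.0973  0.1165] rpy [-1.5694  0.0063 -0.1635] F [0.5 0.1 0.5] w 0.0469 q [-0.27  0.16  1.47  0.    1.52 -0.11]
```

View pics/w5.png

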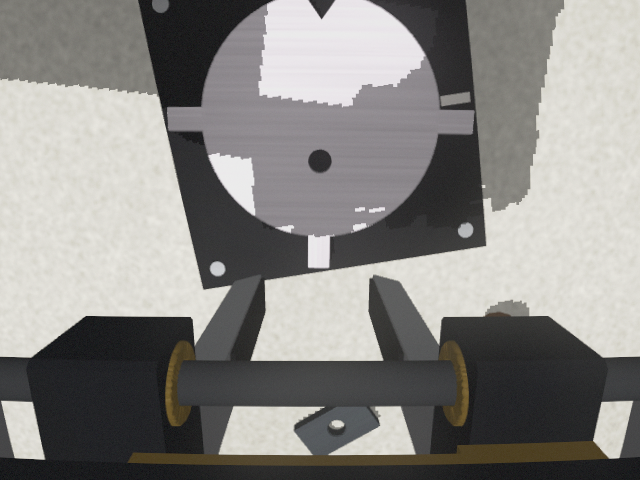

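```bash
python3 -m creep '[{"slide":[0,25,0],"roll":0,"grip":0.5},{"slide":[0,50,0],"roll":0,"grip":0.5},{"slide":[0,68,0],"roll":0,"grip":0.5},{"slide":[0,78,0],"roll":0,"grip":0.5},{"slide":[0,82,0],"roll":0,"grip":0.5},{"slide":[0,84,0],"roll":0,"grip":0.5},{"slide":[0,84,0],"roll":0,"grip":0.5},{"slide":[0,84,0],"roll":0,"grip":0.5}]'; python3 - <<'E'
from h import *
st()
print(pw('w5',[(319,267),(161,6),(218,269),(466,230)],[.043,.03,.03,.03]))
snap('wrist','w6');snap('scene','s6',(220,190,420,340),4)
E
```

```text
time: 8.87
tool_pos: [0.5589, -0.0986, 0.0373]
ee_rot: [-1.571, -0.003, -0.163]
wrist_force: [-0.3, -0.1, 0.4]
width: 0.0472
t 8.87 tcp [ 0.5589 -0.0986  0.0373] rpy [-1.5711 -0.0032 -0.1635] F [-0.3 -0.1  0.4] w 0.0472 q [-0.27  0.22  1.57  0.    1.36 -0.11]
[[ 0.5552 -0.1065  0.043 ]
 [ 0.4888  0.0621  0.03  ]
 [ 0.4884 -0.1009  0.03  ]
 [ 0.6525 -0.1012  0.03  ]]
```

View pics/w6.png

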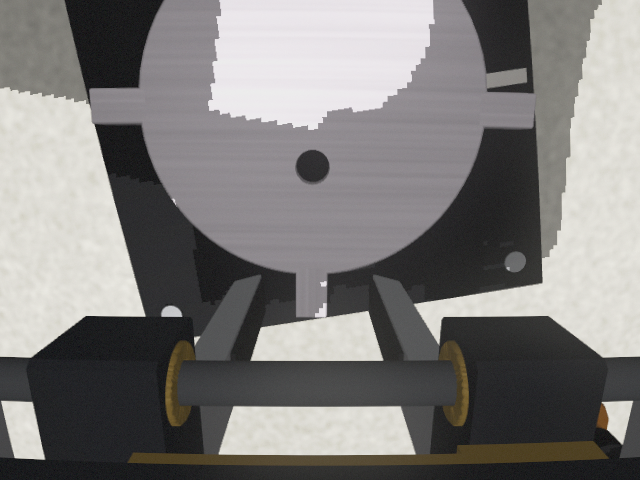

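View pics/s6.png

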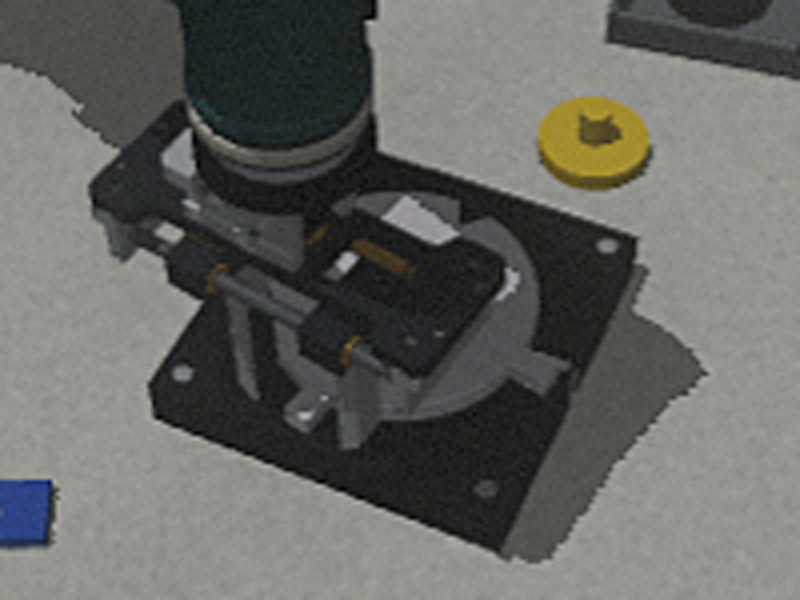

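```bash
python3 - <<'E'
from h import *
o=robot.get_obs();C=np.array([.5703,-.019]);p=np.array(o['tool_pos'][:2]);y=o['ee_rot'][2]
d=p-C;r=np.hypot(*d);a0=np.degrees(np.arctan2(d[1],d[0]))%360
X=np.array([np.cos(y),np.sin(y)]);Z=np.array([-np.sin(y),np.cos(y)])
for k in range(1,18):
    a=a0+(180-a0)*k/17; q=C+.0805*np.array([np.cos(np.radians(a)),np.sin(np.radians(a))])-p
    print(k,round(X@q*1000,1),round(Z@q*1000,1),round((np.degrees(y)+90)*k/17,1))
E
```

```text
1 -6.7 0.2 4.7
2 -13.5 0.9 9.5
3 -20.1 2.2 14.2
4 -26.6 4.0 19.0
5 -32.9 6.4 23.7
6 -39.0 9.3 28.5
7 -44.8 12.7 33.2
8 -50.3 16.5 37.9
9 -55.5 20.8 42.7
10 -60.3 25.6 47.4
11 -64.7 30.7 52.2
12 -68.7 36.2 56.9
13 -72.1 42.0 61.7
14 -75.1 48.0 66.4
15 -77.6 54.3 71.1
16 -79.5 60.8 75.9
17 -80.9 67.4 80.6
```

```bash
python3 -m creep '[{"slide":[0,2,0],"roll":0,"grip":0.78},{"slide":[0,2,0],"roll":0,"grip":0.78},{"slide":[0,2,0],"roll":0,"grip":0.78},{"slide":[0,2,0],"roll":0,"grip":0.78}]'; python3 -m creep '[{"slide":[-6.7,0,0.2],"roll":4.7,"grip":0.78},{"slide":[-13.5,0,0.9],"roll":9.5,"grip":0.78},{"slide":[-20,0,2.2],"roll":14.2,"grip":0.78},{"slide":[-26.6,0,4],"roll":19,"grip":0.78},{"slide":[-33,0,6.4],"roll":23.7,"grip":0.78},{"slide":[-39,0,9.3],"roll":28.5,"grip":0.78},{"slide":[-44.8,0,12.7],"roll":33.2,"grip":0.78},{"slide":[-50.3,0,16.5],"roll":38,"grip":0.78},{"slide":[-50.3,0,16.5],"roll":38,"grip":0.78}]'; python3 - <<'E'
from h import *
st();snap('wrist','w7')
E
```

```text
time: 9.3
tool_pos: [0.5575, -0.0984, 0.0335]
ee_rot: [-1.571, -0.0, -0.164]
wrist_force: [-0.0, -0.1, 0.1]
width: 0.0238
time: 10.05
tool_pos: [0.5103, -0.0734, 0.0336]
ee_rot: [-1.57, -0.0, -0.828]
wrist_force: [0.7, -0.8, 0.2]
width: 0.0207
t 10.05 tcp [ 0.5103 -0.0734  0.0336] rpy [-1.5704 -0.0001 -0.8278] F [ 0.7 -0.8  0.2] w 0.0207 q [-0.25  0.11  1.7   0.    1.33  0.57]
```

View pics/w7.png

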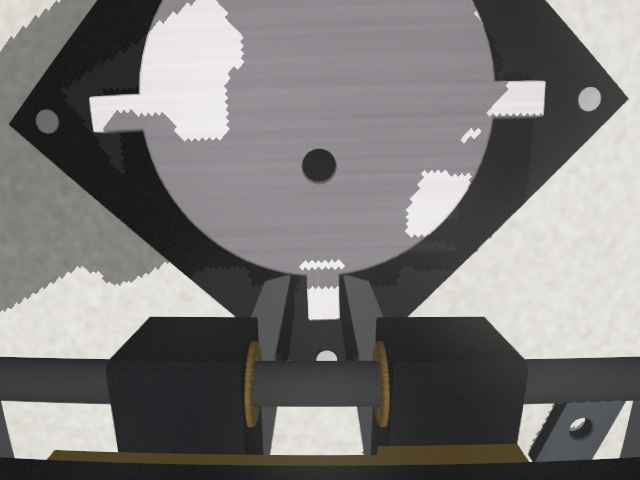

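```bash
cat > arc.py <<'E'
from h import *
def arc(end,n,r=.0805):
    o=robot.get_obs();C=np.array([.5703,-.019]);p=np.array(o['tool_pos'][:2]);y=o['ee_rot'][2]
    d=p-C;a0=np.degrees(np.arctan2(d[1],d[0]))%360
    X=np.array([np.cos(y),np.sin(y)]);Z=np.array([-np.sin(y),np.cos(y)])
    for k in range(1,n+1):
        a=a0+(end-a0)*k/n; q=C+r*np.array([np.cos(np.radians(a)),np.sin(np.radians(a))])-p
        print(k,round(X@q*1000,1),round(Z@q*1000,1),round((np.degrees(y)-(end-270))*k/n,1))
E
python3 -c "
from arc import *
arc(180,8)"
```

```text
1 -7.4 1.0 5.3
2 -14.8 2.0 10.7
3 -22.1 3.8 16.0
4 -29.1 6.2 21.4
5 -35.9 9.2 26.7
6 -42.4 12.9 32.1
7 -48.5 17.2 37.4
8 -54.2 22.0 42.7
```

```bash
python3 -m creep '[{"slide":[-7.4,0,1],"roll":5.3,"grip":0.78},{"slide":[-14.8,0,2],"roll":10.7,"grip":0.78},{"slide":[-22,0,3.8],"roll":16,"grip":0.78},{"slide":[-29,0,6.2],"roll":21.4,"grip":0.78},{"slide":[-36,0,9.2],"roll":26.7,"grip":0.78},{"slide":[-42.4,0,12.9],"roll":32,"grip":0.78},{"slide":[-48.5,0,17.2],"roll":37.4,"grip":0.78},{"slide":[-54.2,0,22],"roll":42.7,"grip":0.78},{"slide":[-54.2,0,22],"roll":42.7,"grip":0.78},{"slide":[-54.2,0,22],"roll":42.7,"grip":1},{"slide":[-54.2,0,22],"roll":42.7,"grip":1},{"slide":[-54.2,0,22],"roll":42.7,"grip":1},{"slide":[-54.2,0,22],"roll":42.7,"grip":1},{"slide":[-54.2,0,22],"roll":42.7,"grip":1}]'; python3 - <<'E'
from h import *
st();snap('wrist','w8')
E
```

```text
time: 11.27
tool_pos: [0.49, -0.0193, 0.0334]
ee_rot: [-1.571, 0.0, -1.572]
wrist_force: [-1.9, -0.7, 0.3]
width: 0.0135
t 11.27 tcp [ 0.49   -0.0193  0.0334] rpy [-1.5712  0.0001 -1.5716] F [-1.9 -0.7  0.3] w 0.0135 q [-0.16  0.06  1.75  0.    1.33  1.42]
```

View pics/w8.png

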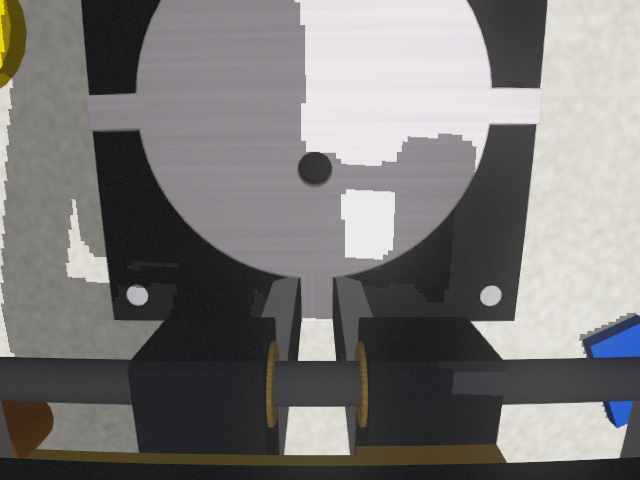

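```bash
python3 -m creep '[{"slide":[0,0,0],"roll":0,"grip":0.5},{"slide":[0,0,0],"roll":0,"grip":0.5},{"slide":[0,0,0],"roll":0,"grip":0.5},{"slide":[0,-20,0],"roll":0,"grip":0.5},{"slide":[0,-60,0],"roll":0,"grip":0.5},{"slide":[0,-100,0],"roll":0,"grip":0.5},{"slide":[0,-140,0],"roll":0,"grip":0.5},{"slide":[0,-140,0],"roll":0,"grip":0.5},{"slide":[0,-140,0],"roll":0,"grip":0.5},{"slide":[0,-140,0],"roll":0,"grip":0.5}]'; python3 - <<'E'
from h import *
st();snap('wrist','w9');show('w9',(180,60,460,300),2.8,'w9c')
E
```

```text
time: 12.15
tool_pos: [0.49, -0.0191, 0.1731]
ee_rot: [-1.571, 0.0, -1.572]
wrist_force: [0.1, -0.3, -0.5]
width: 0.0472
t 12.15 tcp [ 0.49   -0.0191  0.1731] rpy [-1.5709  0.0002 -1.5721] F [ 0.1 -0.3 -0.5] w 0.0472 q [-0.15 -0.04  1.56  0.    1.62  1.42]
```

View pics/w9.png

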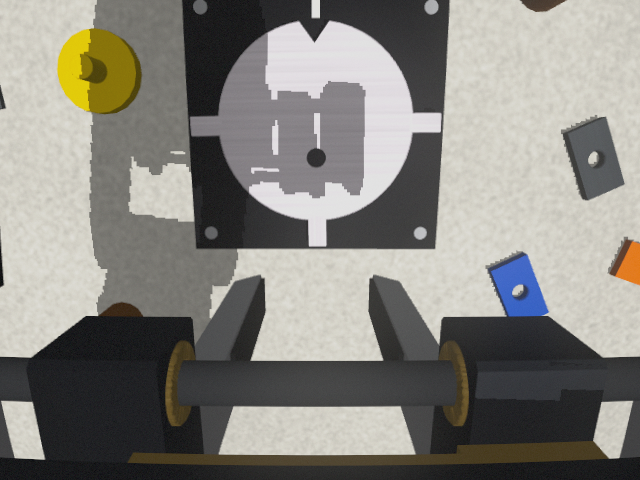

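View pics/w9c.png

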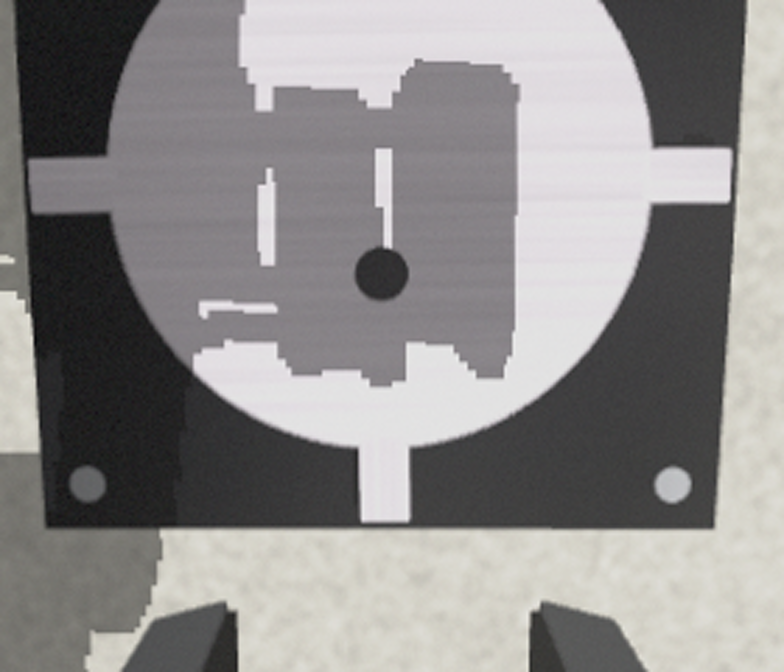

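```bash
python3 - <<'E'
from h import *
show('w9',(550,100,640,220),6,'w9p')
print('hole',pw('w9',[(180+381/2.8-.3,60+273/2.8-.3)],.043),'screws',pw('w9',[(200,7),(432,7),(211,233),(420.5,233)],.03).mean(0))
print('mark',pw('w9',[(315.5,10)],.03),'notch',pw('w9',[(314.5,42)],.043))
E
```

```text
hole [[ 0.5465 -0.0189  0.043 ]] screws [ 0.5698 -0.019   0.03  ]
mark [[ 0.6491 -0.019   0.03  ]] notch [[ 0.6247 -0.0183  0.043 ]]
```

View pics/w9p.png

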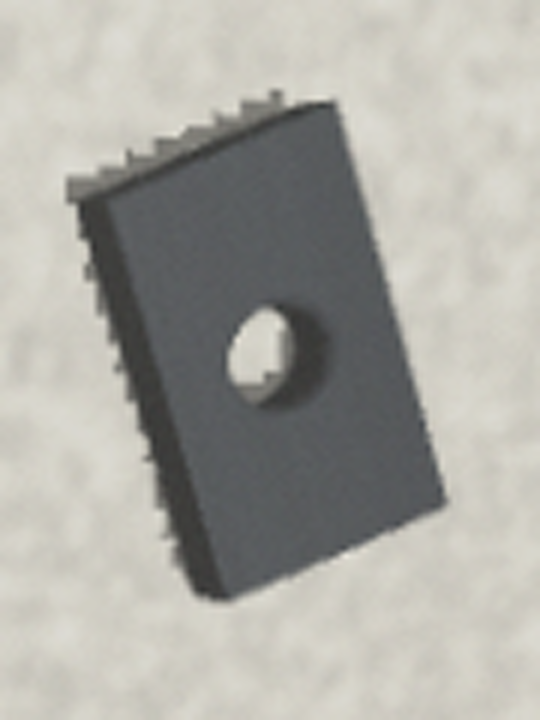

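```bash
python3 - <<'E'
from h import *
c=np.array([(105,203),(338,102),(446,504),(232,600),(280,355)])/6+np.array([550,100])
q=pw('w9',c,.008);print(q,q[:4].mean(0))
for a,b in((0,3),(1,2),(0,1),(3,2)): d=q[b]-q[a];print(np.degrees(np.arctan2(d[1],d[0])),np.hypot(*d[:2]))
E
```

```text
[[ 0.5652 -0.2232  0.008 ]
 [ 0.5791 -0.2547  0.008 ]
 [ 0.525  -0.2785  0.008 ]
 [ 0.5113 -0.2486  0.008 ]
 [ 0.5452 -0.2509  0.008 ]] [ 0.5452 -0.2512  0.008 ]
-154.75750564842735 0.05957970147665286
-156.2590602251424 0.0590916275940221
-66.10889498121219 0.03443872828460967
-65.28693904256767 0.03288211201231877
```

```bash
python3 -m creep '[{"slide":[30,0,6],"roll":-5,"grip":0.3},{"slide":[65,0,14],"roll":-10,"grip":0.3},{"slide":[100,0,23],"roll":-15,"grip":0.3},{"slide":[140,0,32],"roll":-20,"grip":0.3},{"slide":[175,0,42],"roll":-24.6,"grip":0.3},{"slide":[205,20,50],"roll":-24.6,"grip":0.3},{"slide":[225,50,54],"roll":-24.6,"grip":0.3},{"slide":[232,80,55],"roll":-24.6,"grip":0.3},{"slide":[232,93,55],"roll":-24.6,"grip":0.3},{"slide":[232,93,55],"roll":-24.6,"grip":0.3},{"slide":[232,93,55],"roll":-24.6,"grip":0.3},{"slide":[232,93,55],"roll":-24.6,"grip":0.3}]'; python3 - <<'E'
from h import *
st();snap('wrist','w10')
E
```

```text
time: 13.2
tool_pos: [0.5456, -0.2506, 0.0819]
ee_rot: [-1.569, -0.001, -1.142]
wrist_force: [0.9, 0.0, 0.6]
width: 0.066
t 13.2 tcp [ 0.5456 -0.2506  0.0819] rpy [-1.5694 -0.0014 -1.1416] F [0.9 0.  0.6] w 0.066 q [-0.53  0.25  1.43  0.    1.46  0.62]
```

View pics/w10.png

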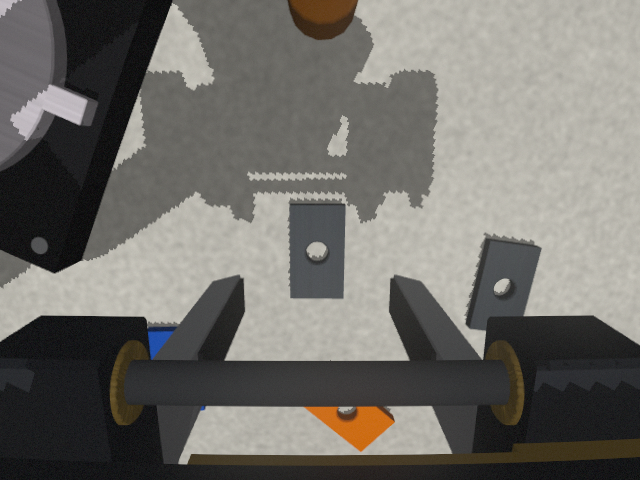

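```bash
python3 - <<'E'
from h import *
print(pw('w10',[(317.3,252),(318,251)],.008)); q=pw('w10',[(290,204),(345,204),(344,299),(291,299)],.008);print(q,q.mean(0))
p2=pw('w10',[(487,240),(540,248),(516,329),(467,323),(504,288)],.008);print(p2,p2[:4].mean(0))
show('w10',(270,180,390,320),5,'w10c')
E
```

```text
[[ 0.5463 -0.2511  0.008 ]
 [ 0.5471 -0.2513  0.008 ]]
[[ 0.5667 -0.2236  0.008 ]
 [ 0.5806 -0.2539  0.008 ]
 [ 0.5252 -0.2795  0.008 ]
 [ 0.5111 -0.2487  0.008 ]] [ 0.5459 -0.2515  0.008 ]
[[ 0.5972 -0.3442  0.008 ]
 [ 0.6069 -0.3779  0.008 ]
 [ 0.5529 -0.3925  0.008 ]
 [ 0.5433 -0.3602  0.008 ]
 [ 0.5743 -0.3702  0.008 ]] [ 0.5751 -0.3687  0.008 ]
```

View pics/w10c.png

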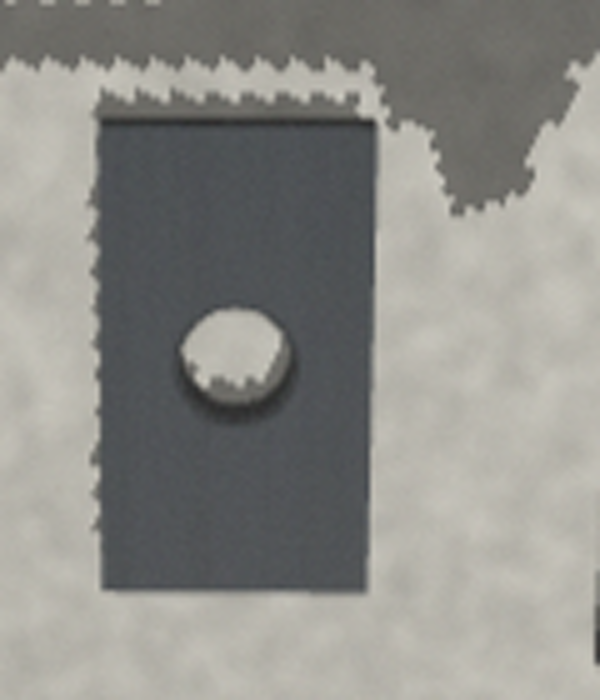

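```bash
python3 -m creep '[{"slide":[0,25,0],"roll":0,"grip":0.3},{"slide":[0,50,0],"roll":0,"grip":0.3},{"slide":[0,65,0],"roll":0,"grip":0.3},{"slide":[0,71,0],"roll":0,"grip":0.3},{"slide":[0,74,0],"roll":0,"grip":0.3},{"slide":[0,76,0],"roll":0,"grip":0.3},{"slide":[0,76,0],"roll":0,"grip":0.3},{"slide":[0,76,0],"roll":0,"grip":0.3}]'
```

```text
time: 13.92
tool_pos: [0.5459, -0.2517, 0.0062]
ee_rot: [-1.569, -0.002, -1.143]
wrist_force: [0.1, -0.5, -1.7]
width: 0.0659
```

```bash
python3 -m creep '[{"slide":[0,1.5,0],"roll":0,"grip":0.3},{"slide":[0,2.5,0],"roll":0,"grip":0.3},{"slide":[0,2.5,0],"roll":0,"grip":1},{"slide":[0,2.5,0],"roll":0,"grip":1},{"slide":[0,2.5,0],"roll":0,"grip":1},{"slide":[0,2.5,0],"roll":0,"grip":1},{"slide":[0,2.5,0],"roll":0,"grip":1},{"slide":[0,2.5,0],"roll":0,"grip":1},{"slide":[0,2.5,0],"roll":0,"grip":1},{"slide":[0,2.5,0],"roll":0,"grip":1}]';  python3 -m creep '[{"slide":[0,-10,0],"roll":0,"grip":1},{"slide":[0,-40,0],"roll":0,"grip":1},{"slide":[0,-80,0],"roll":0,"grip":1},{"slide":[0,-110,0],"roll":0,"grip":1},{"slide":[0,-110,0],"roll":0,"grip":1},{"slide":[0,-110,0],"roll":0,"grip":1},{"slide":[0,-110,0],"roll":0,"grip":1}]'; python3 - <<'E'
from h import *
st();snap('wrist','w11');
E
```

```text
time: 14.75
tool_pos: [0.5448, -0.2513, 0.0019]
ee_rot: [-1.571, -0.0, -1.143]
wrist_force: [-0.1, -0.7, -0.5]
width: 0.0336
time: 15.33
tool_pos: [0.5443, -0.251, 0.1116]
ee_rot: [-1.571, 0.001, -1.143]
wrist_force: [0.2, -0.2, -1.0]
width: 0.0335
t 15.33 tcp [ 0.5443 -0.251   0.1116] rpy [-1.5712  0.0008 -1.1428] F [ 0.2 -0.2 -1. ] w 0.0335 q [-0.53  0.23  1.39  0.    1.52  0.62]
```

View pics/w11.png

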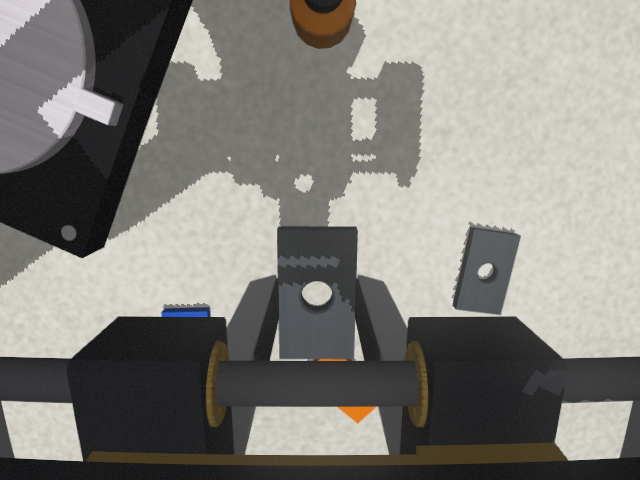

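```bash
python3 - <<'E'
from h import *
show('w11',(260,210,380,370),5,'w11c')
z=.1177
q=pw('w11',[(317,294),(278,227),(357,227)],z);print(q)
t=np.array([.5443,-.251]);y=-1.1428;X=np.array([np.cos(y),np.sin(y)]);Z=np.array([-np.sin(y),np.cos(y)])
for p in q: d=p[:2]-t;print(X@d*1000,Z@d*1000)
E
```

```text
[[ 0.5466 -0.2504  0.1177]
 [ 0.5669 -0.2232  0.1177]
 [ 0.5806 -0.2533  0.1177]]
0.4269695982683417 2.380528062345485
-15.877144481663601 32.08507400443813
17.190080807879145 32.059550136240496
```

View pics/w11c.png

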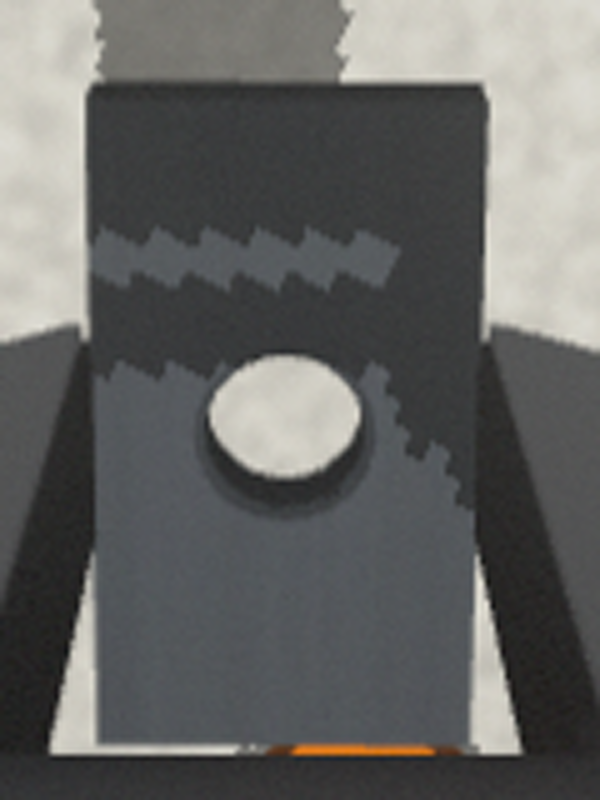

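```bash
python3 -m creep '[{"slide":[-15,0,7],"roll":5,"grip":1},{"slide":[-45,0,20],"roll":10,"grip":1},{"slide":[-75,0,35],"roll":15,"grip":1},{"slide":[-105,0,49],"roll":20,"grip":1},{"slide":[-135,0,63],"roll":24.5,"grip":1},{"slide":[-165,0,76],"roll":24.5,"grip":1},{"slide":[-190,0,88],"roll":24.5,"grip":1},{"slide":[-205,0,95],"roll":24.5,"grip":1},{"slide":[-211,0,97.3],"roll":24.5,"grip":1},{"slide":[-211,0,97.3],"roll":24.5,"grip":1},{"slide":[-211,0,97.3],"roll":24.5,"grip":1},{"slide":[-211,0,97.3],"roll":24.5,"grip":1},{"slide":[-211,0,97.3],"roll":24.5,"grip":1}]'; python3 - <<'E'
from h import *
st();snap('wrist','w12');
E
```

```text
time: 16.47
tool_pos: [0.5456, -0.0202, 0.1116]
ee_rot: [-1.571, -0.0, -1.572]
wrist_force: [0.4, 0.2, -0.1]
width: 0.0333
t 16.47 tcp [ 0.5456 -0.0202  0.1116] rpy [-1.5715 -0.0002 -1.5722] F [ 0.4  0.2 -0.1] w 0.0333 q [-0.14  0.12  1.53 -0.    1.5   1.43]
```

View pics/w12.png

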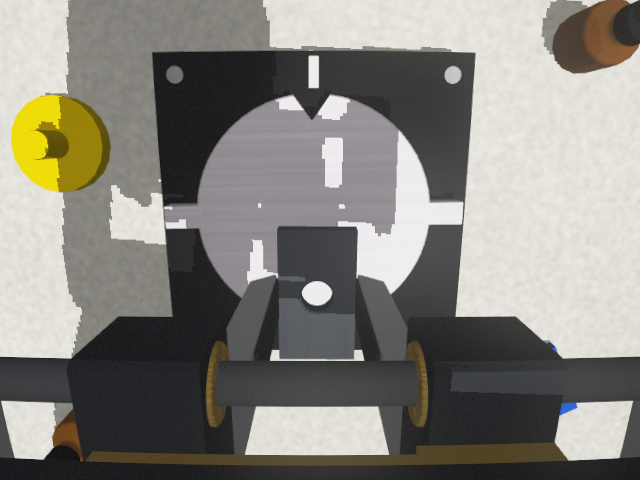

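```bash
python3 -m creep '[{"slide":[-1,15,0],"roll":0,"grip":1},{"slide":[-1.4,35,-0.4],"roll":0,"grip":1},{"slide":[-1.4,50,-0.4],"roll":0,"grip":1},{"slide":[-1.4,58,-0.4],"roll":0,"grip":1},{"slide":[-1.4,62,-0.4],"roll":0,"grip":1},{"slide":[-1.4,65,-0.4],"roll":0,"grip":1},{"slide":[-1.4,65.5,-0.4],"roll":0,"grip":1},{"slide":[-1.4,65.5,-0.4],"roll":0,"grip":1},{"slide":[-1.4,65.5,-0.4],"roll":0,"grip":1}]'; python3 - <<'E'
from h import *
st();snap('wrist','w13')
E
```

```text
time: 17.27
tool_pos: [0.5461, -0.0176, 0.0475]
ee_rot: [-1.569, -0.0, -1.571]
wrist_force: [0.6, 0.7, -0.1]
width: 0.0335
t 17.27 tcp [ 0.5461 -0.0176  0.0475] rpy [-1.5688 -0.0002 -1.5705] F [ 0.6  0.7 -0.1] w 0.0335 q [-0.14  0.16  1.61  0.    1.37  1.43]
```

View pics/w13.png

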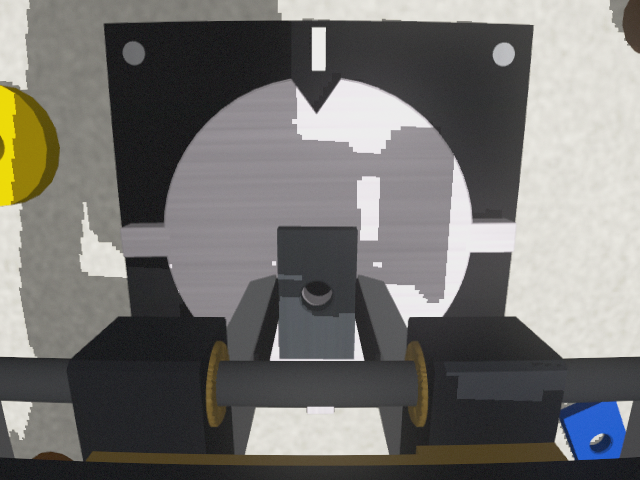

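```bash
python3 -m creep '[{"slide":[0.6,0.7,-0.5],"roll":0,"grip":1},{"slide":[0.6,1,-0.5],"roll":0,"grip":1},{"slide":[0.6,1,-0.5],"roll":0,"grip":1},{"slide":[0.6,1,-0.5],"roll":0,"grip":1}]'; python3 - <<'E'
from h import *
st();snap('wrist','w14');show('w14',(250,200,390,370),4.2,'w14c')
E
```

```text
time: 17.65
tool_pos: [0.5449, -0.0181, 0.0456]
ee_rot: [-1.571, 0.0, -1.57]
wrist_force: [-0.9, -0.0, -0.5]
width: 0.0331
t 17.65 tcp [ 0.5449 -0.0181  0.0456] rpy [-1.5705  0.0001 -1.5704] F [-0.9 -0.  -0.5] w 0.0331 q [-0.14  0.16  1.61  0.    1.37  1.43]
```

View pics/w14c.png

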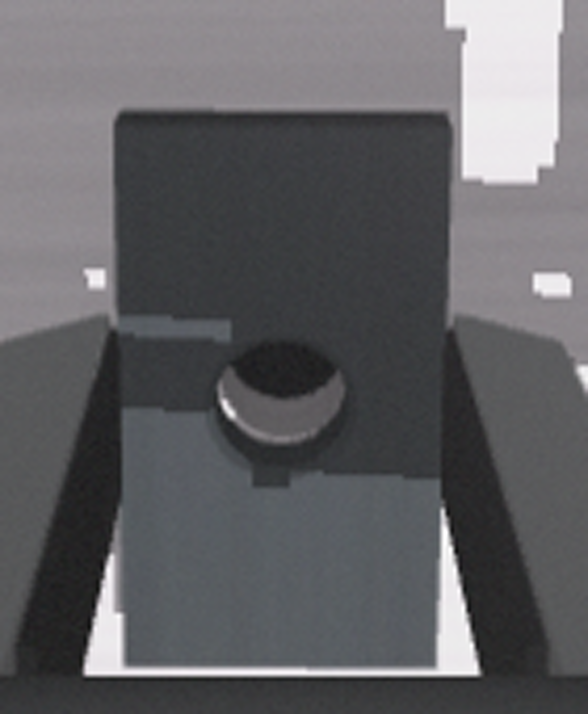

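```bash
python3 - <<'E'
from h import *
f=lambda x,y:(250+(x+.5)/4.2-.5,200+(y+.5)/4.2-.5)
print('flange rim -x',pw('w14',[f(283,397)],.043))
print('plate hole: bottom rim (far) near',pw('w14',[f(283,470),f(212,400),f(352,400),f(283,335)],.0517))
print('plate underside rim -x',pw('w14',[f(283,445)],.0437))
E
```

```text
flange rim -x [[ 0.5441 -0.0186  0.043 ]]
plate hole: bottom rim (far) near [[ 0.5392 -0.0186  0.0517]
 [ 0.547  -0.0113  0.0517]
 [ 0.5469 -0.0258  0.0517]
 [ 0.554  -0.0186  0.0517]]
plate underside rim -x [[ 0.5388 -0.0186  0.0437]]
```

```bash
python3 - <<'E'
from h import *
f=lambda x,y:(250+(x+.5)/4.2-.5,200+(y+.5)/4.2-.5)
print(pw('w14',[f(283,397)],.031),pw('w14',[f(283,446)],.043))
E
```

```text
[[ 0.5396 -0.0186  0.031 ]] [[ 0.5384 -0.0186  0.043 ]]
```

```bash
python3 -m creep '[{"slide":[0,0.5,0],"roll":0,"grip":1},{"slide":[0,0.5,0],"roll":0,"grip":0.45},{"slide":[0,0.5,0],"roll":0,"grip":0.45},{"slide":[0,0.5,0],"roll":0,"grip":0.45},{"slide":[0,0.5,0],"roll":0,"grip":0.45},{"slide":[0,-10,0],"roll":0,"grip":0.45},{"slide":[0,-35,0],"roll":0,"grip":0.45},{"slide":[0,-70,0],"roll":0,"grip":0.3},{"slide":[0,-105,0],"roll":0,"grip":0.3},{"slide":[0,-105,0],"roll":0,"grip":0.3},{"slide":[0,-105,0],"roll":0,"grip":0.3}]'; python3 - <<'E'
from h import *
st();snap('wrist','w15');show('w15',(240,150,400,310),4,'w15c')
E
```

```text
time: 18.62
tool_pos: [0.5469, -0.0183, 0.1548]
ee_rot: [-1.563, -0.001, -1.57]
wrist_force: [0.1, -0.5, -0.6]
width: 0.0657
t 18.62 tcp [ 0.5469 -0.0183  0.1548] rpy [-1.5629 -0.001  -1.5704] F [ 0.1 -0.5 -0.6] w 0.0657 q [-0.14  0.09  1.47  0.    1.58  1.43]
```

View pics/w15.png

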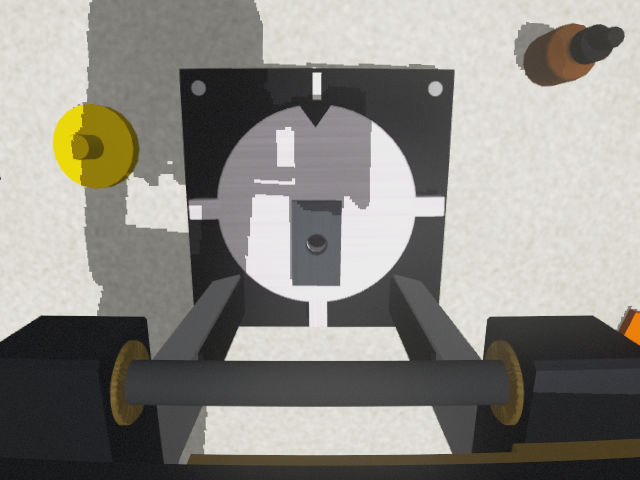

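View pics/w15c.png

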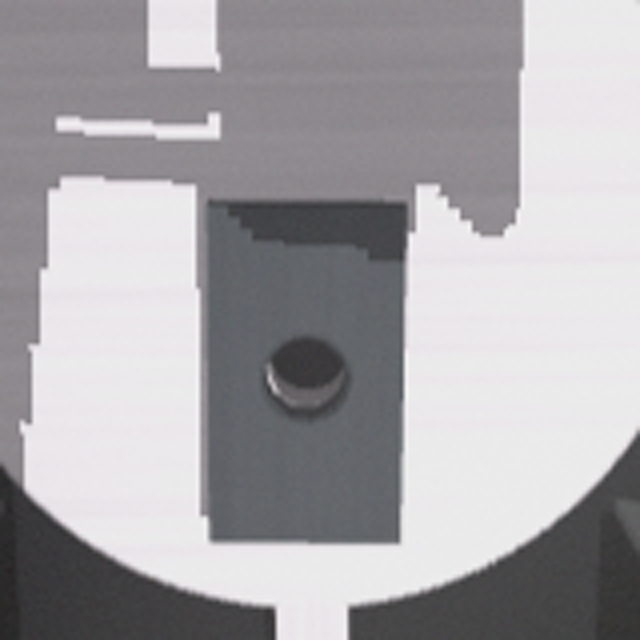

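```bash
python3 -m creep '[{"slide":[25,0,2],"roll":0,"grip":0.3},{"slide":[60,0,5],"roll":-4,"grip":0.3},{"slide":[98,0,8],"roll":-8,"grip":0.3},{"slide":[136,0,11],"roll":-12,"grip":0.3},{"slide":[174,0,14],"roll":-16.5,"grip":0.3},{"slide":[212,0,18],"roll":-16.5,"grip":0.3},{"slide":[250,0,21],"roll":-16.5,"grip":0.3},{"slide":[288,0,24],"roll":-16.5,"grip":0.3},{"slide":[318,10,27],"roll":-16.5,"grip":0.3},{"slide":[340,35,29],"roll":-16.5,"grip":0.3},{"slide":[350,60,29],"roll":-16.5,"grip":0.3},{"slide":[351,70,29],"roll":-16.5,"grip":0.3},{"slide":[351,70,29],"roll":-16.5,"grip":0.3},{"slide":[351,70,29],"roll":-16.5,"grip":0.3},{"slide":[351,70,29],"roll":-16.5,"grip":0.3}]'; python3 - <<'E'
from h import *
st();snap('wrist','w16');show('w16',(250,180,390,320),5,'w16c')
E
```

```text
time: 19.92
tool_pos: [0.5747, -0.3682, 0.0818]
ee_rot: [-1.57, -0.001, -1.281]
wrist_force: [0.1, -0.3, 0.4]
width: 0.066
t 19.92 tcp [ 0.5747 -0.3682  0.0818] rpy [-1.5696 -0.001  -1.2812] F [ 0.1 -0.3  0.4] w 0.066 q [-0.65  0.43  1.2   0.    1.51  0.63]
```

View pics/w16.png

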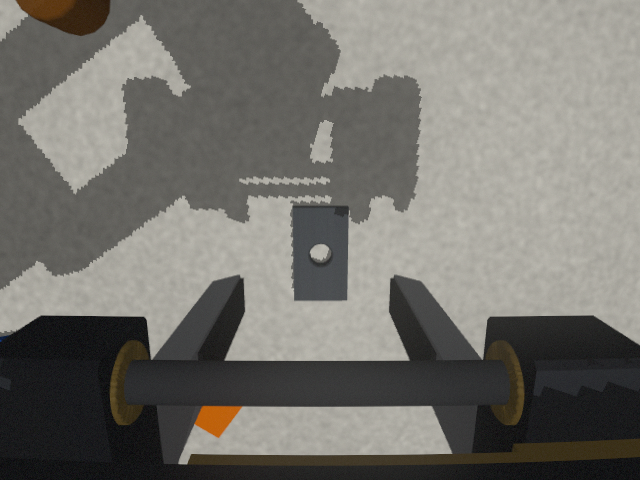

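View pics/w16c.png

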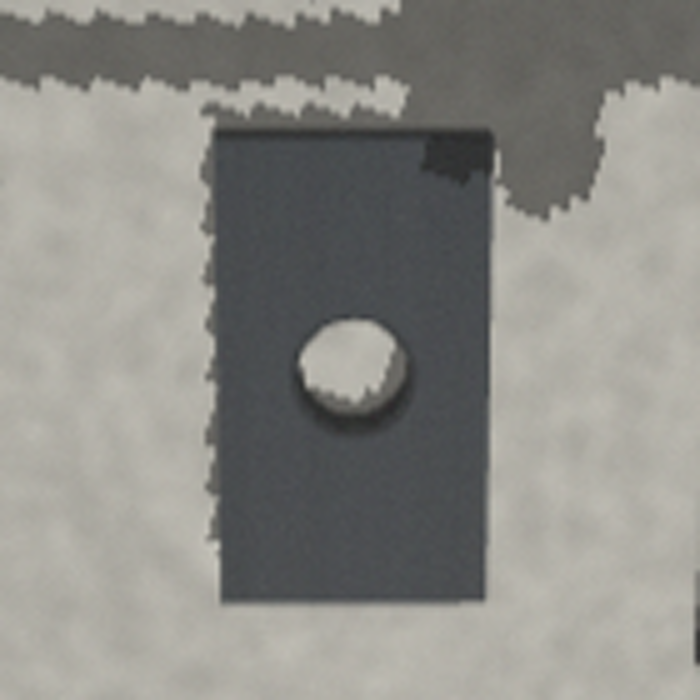

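```bash
python3 -m creep '[{"slide":[1,25,0],"roll":0,"grip":0.3},{"slide":[1,50,0],"roll":0,"grip":0.3},{"slide":[1,65,0],"roll":0,"grip":0.3},{"slide":[1,71,0],"roll":0,"grip":0.3},{"slide":[1,75,0],"roll":0,"grip":0.3},{"slide":[1,78,0],"roll":0,"grip":0.3},{"slide":[1,78,0],"roll":0,"grip":0.3},{"slide":[1,78,0],"roll":0,"grip":0.3},{"slide":[1,78,0],"roll":0,"grip":0.3}]'
```

```text
time: 20.72
tool_pos: [0.5751, -0.3706, 0.0041]
ee_rot: [-1.569, -0.002, -1.282]
wrist_force: [-0.6, 0.1, 0.4]
width: 0.0658
```

```bash
python3 -m creep '[{"slide":[0,0.5,0],"roll":0,"grip":1},{"slide":[0,0.5,0],"roll":0,"grip":1},{"slide":[0,0.5,0],"roll":0,"grip":1},{"slide":[0,0.5,0],"roll":0,"grip":1},{"slide":[0,0.5,0],"roll":0,"grip":1},{"slide":[0,0.5,0],"roll":0,"grip":1},{"slide":[0,0.5,0],"roll":0,"grip":1},{"slide":[0,0.5,0],"roll":0,"grip":1}]';  python3 -m creep '[{"slide":[0,-10,0],"roll":0,"grip":1},{"slide":[0,-40,0],"roll":0,"grip":1},{"slide":[0,-80,0],"roll":0,"grip":1},{"slide":[0,-110,0],"roll":0,"grip":1},{"slide":[0,-110,0],"roll":0,"grip":1},{"slide":[0,-110,0],"roll":0,"grip":1},{"slide":[0,-110,0],"roll":0,"grip":1},{"slide":[0,-110,0],"roll":0,"grip":1}]'; python3 - <<'E'
from h import *
st();snap('wrist','w17');show('w17',(260,210,380,370),5,'w17c')
E
```

```text
time: 21.38
tool_pos: [0.5742, -0.37, 0.0019]
ee_rot: [-1.571, 0.0, -1.282]
wrist_force: [-0.4, 0.0, 0.4]
width: 0.0335
time: 22.05
tool_pos: [0.5732, -0.3692, 0.1097]
ee_rot: [-1.573, 0.003, -1.282]
wrist_force: [0.1, 0.7, -0.7]
width: 0.0335
t 22.05 tcp [ 0.5732 -0.3692  0.1097] rpy [-1.5731  0.0034 -1.2825] F [ 0.1  0.7 -0.7] w 0.0335 q [-0.66  0.42  1.16  0.    1.57  0.63]
```

View pics/w17c.png

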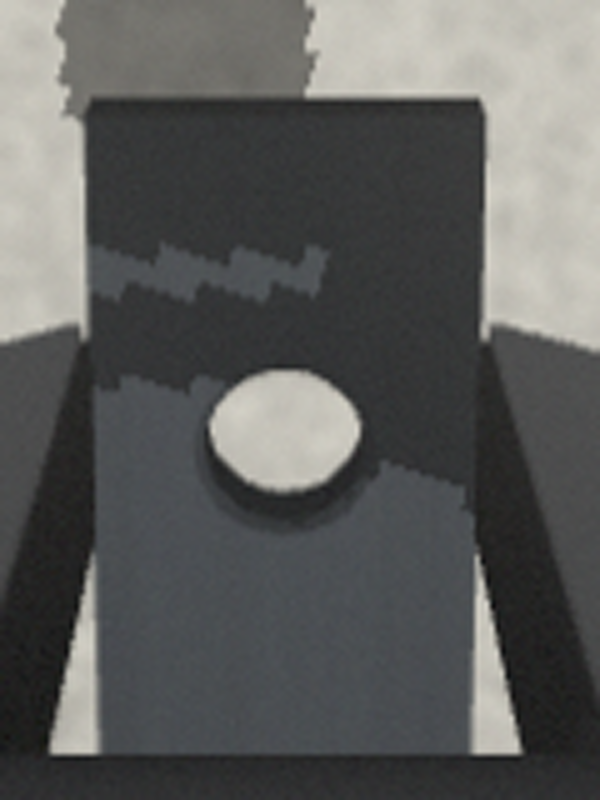

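```bash
python3 -m creep '[{"slide":[-20,0,4],"roll":3,"grip":1},{"slide":[-50,0,11],"roll":7,"grip":1},{"slide":[-85,0,18],"roll":11,"grip":1},{"slide":[-120,0,25.5],"roll":15,"grip":1},{"slide":[-155,0,33],"roll":16.5,"grip":1},{"slide":[-190,0,40.5],"roll":16.5,"grip":1},{"slide":[-225,0,48],"roll":16.5,"grip":1},{"slide":[-260,0,55.4],"roll":16.5,"grip":1},{"slide":[-290,0,62],"roll":16.5,"grip":1},{"slide":[-315,0,67],"roll":16.5,"grip":1},{"slide":[-335,0,71.3],"roll":16.5,"grip":1},{"slide":[-344.7,0,73.4],"roll":16.5,"grip":1},{"slide":[-344.7,0,73.4],"roll":16.5,"grip":1},{"slide":[-344.7,0,73.4],"roll":16.5,"grip":1},{"slide":[-344.7,0,73.4],"roll":16.5,"grip":1}]';python3 -m creep '[{"slide":[0,20,0],"roll":0,"grip":1},{"slide":[0,35,0],"roll":0,"grip":1},{"slide":[0,40,0],"roll":0,"grip":1},{"slide":[0,45,0],"roll":0,"grip":1},{"slide":[0,45,0],"roll":0,"grip":1},{"slide":[0,45,0],"roll":0,"grip":1},{"slide":[0,45,0],"roll":0,"grip":1},{"slide":[0,45,0],"roll":0,"grip":1}]'; python3 - <<'E'
from h import *
st();snap('wrist','w18');
E
```

```text
time: 23.35
tool_pos: [0.5465, -0.0198, 0.1114]
ee_rot: [-1.572, -0.001, -1.572]
wrist_force: [0.2, 0.1, -0.6]
width: 0.0334
time: 24.02
tool_pos: [0.5473, -0.0189, 0.0681]
ee_rot: [-1.569, -0.0, -1.571]
wrist_force: [-0.5, -0.5, -0.8]
width: 0.0333
t 24.02 tcp [ 0.5473 -0.0189  0.0681] rpy [-1.5688 -0.0002 -1.5706] F [-0.5 -0.5 -0.8] w 0.0333 q [-0.14  0.15  1.58  0.    1.41  1.43]
```

View pics/w18.png

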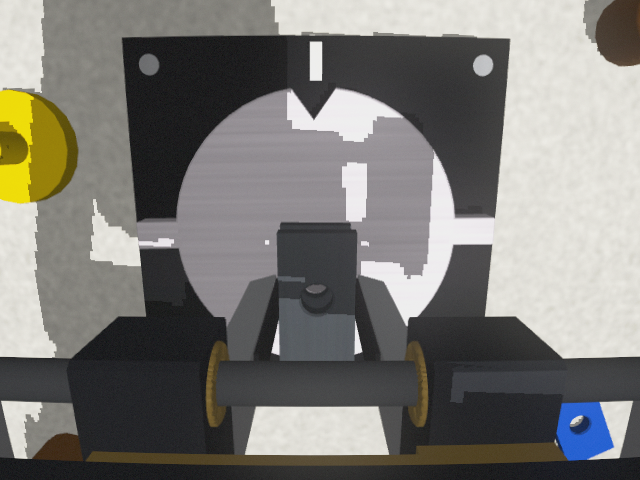

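```bash
python3 -m creep '[{"slide":[-0.4,4,-0.6],"roll":0,"grip":1},{"slide":[-0.4,8,-0.6],"roll":0,"grip":1},{"slide":[-0.4,11,-0.6],"roll":0,"grip":1},{"slide":[-0.4,12,-0.6],"roll":0,"grip":1},{"slide":[-0.4,12,-0.6],"roll":0,"grip":1},{"slide":[-0.4,12,-0.6],"roll":0,"grip":1}]'; python3 - <<'E'
from h import *
st();snap('wrist','w19');show('w19',(250,200,390,370),4.2,'w19c')
E
```

```text
time: 24.57
tool_pos: [0.5459, -0.0182, 0.0547]
ee_rot: [-1.571, 0.0, -1.57]
wrist_force: [0.5, 0.0, -0.3]
width: 0.0336
t 24.57 tcp [ 0.5459 -0.0182  0.0547] rpy [-1.5712  0.0002 -1.5704] F [ 0.5  0.  -0.3] w 0.0336 q [-0.14  0.16  1.6   0.    1.39  1.43]
```

View pics/w19c.png

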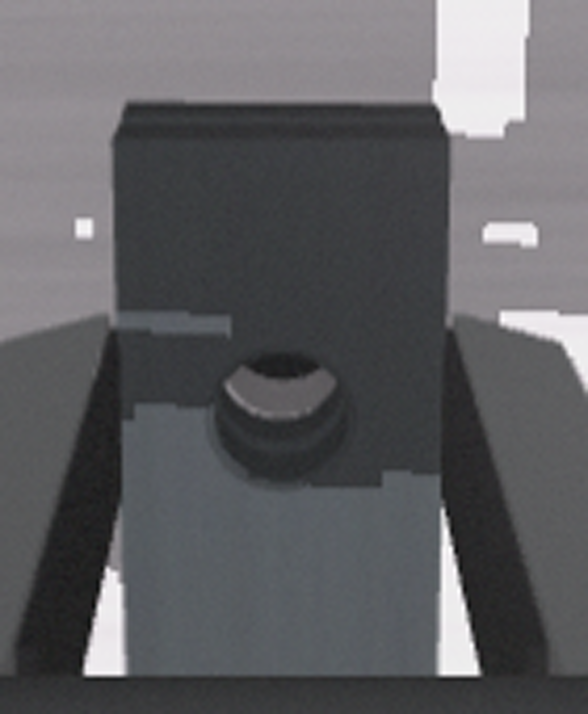

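Plates line up well (well-nested rims near x≈280 in the crop). Lower 1 mm, release, retreat, look.

```bash
python3 -m creep '[{"slide":[0,1,0.3],"roll":0,"grip":1},{"slide":[0,1,0.3],"roll":0,"grip":1},{"slide":[0,1,0.3],"roll":0,"grip":1},{"slide":[0,1,0.3],"roll":0,"grip":0.45},{"slide":[0,1,0.3],"roll":0,"grip":0.45},{"slide":[0,1,0.3],"roll":0,"grip":0.45},{"slide":[0,1,0.3],"roll":0,"grip":0.45},{"slide":[0,-10,0],"roll":0,"grip":0.45},{"slide":[0,-35,0],"roll":0,"grip":0.45},{"slide":[0,-70,0],"roll":0,"grip":0.3},{"slide":[0,-105,0],"roll":0,"grip":0.3},{"slide":[0,-125,-40],"roll":0,"grip":0.3},{"slide":[0,-125,-60],"roll":0,"grip":0.3},{"slide":[0,-125,-60],"roll":0,"grip":0.3},{"slide":[0,-125,-60],"roll":0,"grip":0.3},{"slide":[0,-125,-60],"roll":0,"grip":0.3}]'; python3 - <<'E'
from h import *
st();snap('wrist','w20');show('w20',(170,0,470,240),2.6,'w20c');snap('top','t20');snap('scene','s20')
E
```

```text
time: 25.95
tool_pos: [0.4863, -0.0183, 0.1802]
ee_rot: [-1.57, 0.0, -1.571]
wrist_force: [0.1, 0.4, 0.1]
width: 0.0659
t 25.95 tcp [ 0.4863 -0.0183  0.1802] rpy [-1.5699  0.0001 -1.5705] F [0.1 0.4 0.1] w 0.0659 q [-0.15 -0.05  1.56  0.    1.63  1.42]
```

View pics/w20c.png

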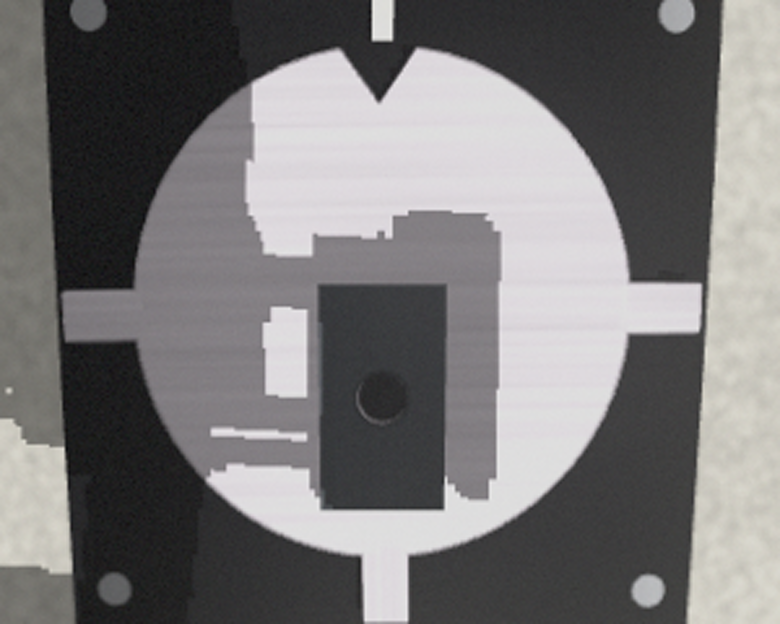

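View pics/t20.png

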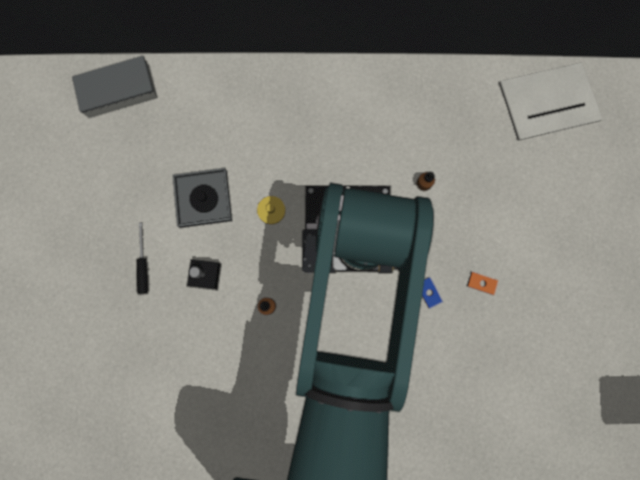

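View pics/s20.png

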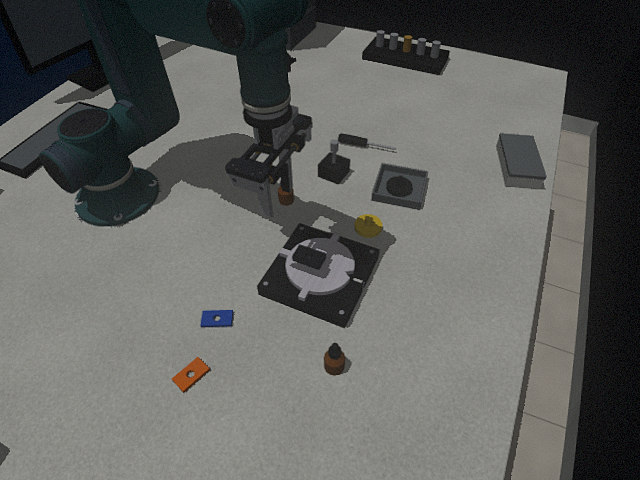

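```bash
python3 - <<'E'
from h import *
f=lambda x,y:(170+(x+.5)/2.6-.5,(y+.5)/2.6-.5)
print('stack hole',pw('w20',[f(382,396)],.059),'mark/notch',pw('w20',[f(382,20)],.03),pw('w20',[f(379,102)],.043))
print('plate corners',pw('w20',[f(318,284),f(447,284),f(445,509),f(321,509)],.059).mean(0))
print('lugs',pw('w20',[f(62,317),f(701,308)],.043))
E
python3 -m creep '[{"slide":[-25,0,-2],"roll":0,"grip":0.3},{"slide":[-60,0,-4],"roll":0,"grip":0.3},{"slide":[-98,0,-6],"roll":0,"grip":0.3},{"slide":[-136,0,-8],"roll":0,"grip":0.3},{"slide":[-174,0,-11],"roll":0,"grip":0.3},{"slide":[-212,0,-14],"roll":0,"grip":0.3},{"slide":[-250,0,-16],"roll":0,"grip":0.3},{"slide":[-280,0,-18],"roll":0,"grip":0.3},{"slide":[-300,0,-20],"roll":0,"grip":0.3},{"slide":[-312,0,-20],"roll":0,"grip":0.3},{"slide":[-312,0,-20],"roll":0,"grip":0.3},{"slide":[-312,0,-20],"roll":0,"grip":0.3},{"slide":[-312,0,-20],"roll":0,"grip":0.3}]'; python3 - <<'E'
from h import *
st();snap('wrist','w21')
E
```

```text
stack hole [[ 0.5469 -0.0188  0.059 ]] mark/notch [[ 0.6495 -0.0188  0.03  ]] [[ 0.6248 -0.018   0.043 ]]
plate corners [ 0.5462 -0.019   0.059 ]
lugs [[ 0.5688  0.0711  0.043 ]
 [ 0.5711 -0.1082  0.043 ]]
time: 27.18
tool_pos: [0.4663, 0.2926, 0.1797]
ee_rot: [-1.571, -0.001, -1.572]
wrist_force: [0.6, 0.3, -0.1]
width: 0.0661
t 27.18 tcp [0.4663 0.2926 0.1797] rpy [-1.5712 -0.001  -1.5717] F [ 0.6  0.3 -0.1] w 0.0661 q [ 0.46  0.1   1.41 -0.    1.63  2.03]
```

View pics/w21.png

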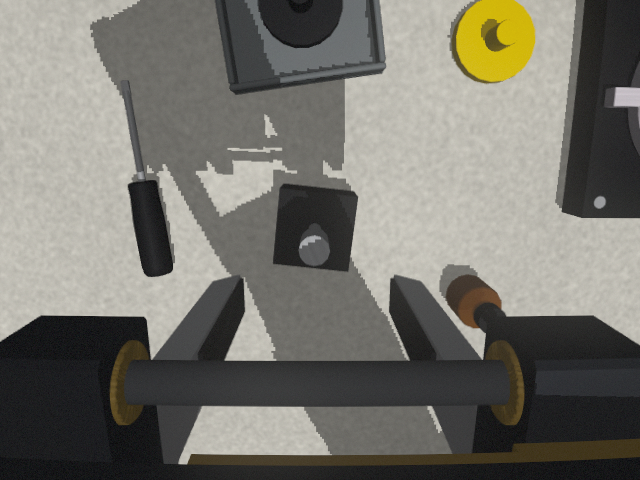

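```bash
python3 - <<'E'
from h import *
show('w21',(260,170,380,290),5,'w21c')
print(pw('w21',[(314,250)],.102),pw('w21',[(282,184),(357,191),(349,271),(274,263)],.04).mean(0))
E
```

```text
[[0.4671 0.2937 0.102 ]] [0.4687 0.2929 0.04  ]
```

View pics/w21c.png

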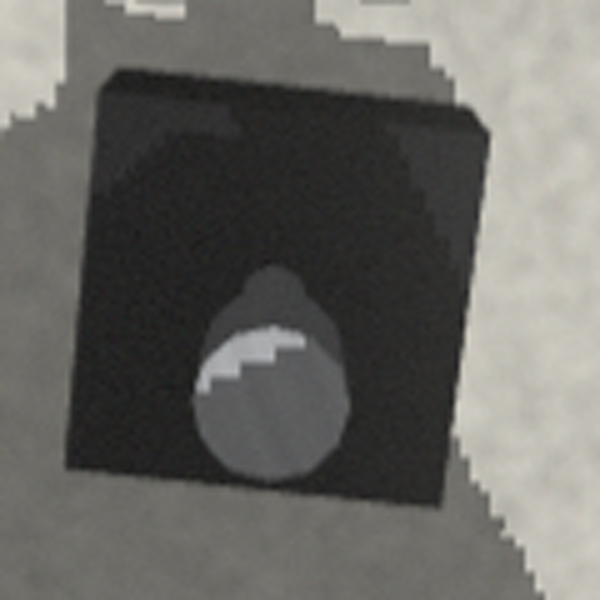

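```bash
python3 -m creep '[{"slide":[-0.8,25,0.5],"roll":0,"grip":0.3},{"slide":[-0.8,55,0.5],"roll":0,"grip":0.3},{"slide":[-0.8,85,0.5],"roll":0,"grip":0.3},{"slide":[-0.8,100,0.5],"roll":0,"grip":0.3},{"slide":[-0.8,105,0.5],"roll":0,"grip":0.3},{"slide":[-0.8,107,0.5],"roll":0,"grip":0.3},{"slide":[-0.8,107,0.5],"roll":0,"grip":0.3},{"slide":[-0.8,107,0.5],"roll":0,"grip":0.3},{"slide":[-0.8,107,0.5],"roll":0,"grip":1},{"slide":[-0.8,107,0.5],"roll":0,"grip":1},{"slide":[-0.8,107,0.5],"roll":0,"grip":1},{"slide":[-0.8,107,0.5],"roll":0,"grip":1},{"slide":[-0.8,107,0.5],"roll":0,"grip":1},{"slide":[-0.8,107,0.5],"roll":0,"grip":1},{"slide":[-0.8,107,0.5],"roll":0,"grip":1},{"slide":[-0.8,107,0.5],"roll":0,"grip":1}]';python3 -m creep '[{"slide":[0,0,0],"roll":0,"grip":1}]'; python3 - <<'E'
from h import *
st();snap('wrist','w22')
E
```

```text
time: 28.57
tool_pos: [0.4664, 0.2945, 0.073]
ee_rot: [-1.571, -0.0, -1.57]
wrist_force: [-0.0, -0.5, 0.5]
width: 0.0195
time: 28.65
tool_pos: [0.4663, 0.2945, 0.0729]
ee_rot: [-1.571, -0.0, -1.57]
wrist_force: [0.6, 0.8, 0.2]
width: 0.0197
t 28.65 tcp [0.4663 0.2945 0.0729] rpy [-1.5709 -0.     -1.5704] F [0.6 0.8 0.2] w 0.0197 q [0.46 0.15 1.56 0.   1.42 2.03]
```

View pics/w22.png

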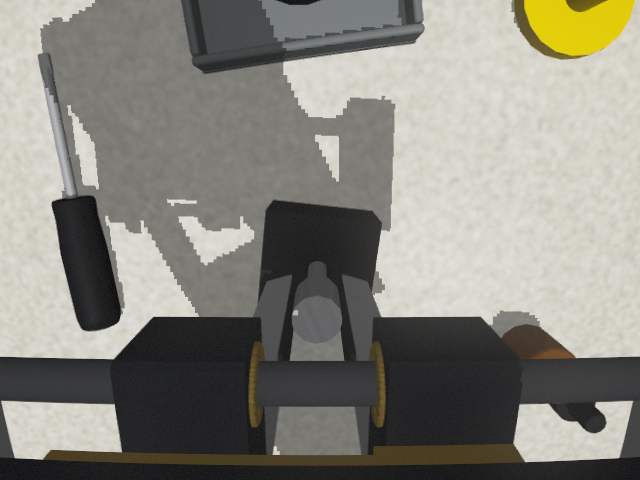

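```bash
python3 -m creep '[{"slide":[0,-8,0],"roll":0,"grip":1},{"slide":[0,-20,0],"roll":0,"grip":1},{"slide":[0,-40,0],"roll":0,"grip":1},{"slide":[0,-70,0],"roll":0,"grip":1},{"slide":[0,-100,0],"roll":0,"grip":1},{"slide":[0,-100,0],"roll":0,"grip":1},{"slide":[0,-100,0],"roll":0,"grip":1},{"slide":[0,-100,0],"roll":0,"grip":1},{"slide":[0,-100,0],"roll":0,"grip":1}]'; python3 - <<'E'
from h import *
st();snap('wrist','w23');snap('scene','s23',(230,80,400,220),4.5)
E
```

```text
time: 29.45
tool_pos: [0.4655, 0.294, 0.1714]
ee_rot: [-1.574, -0.001, -1.57]
wrist_force: [-0.1, 0.5, -1.7]
width: 0.0192
t 29.45 tcp [0.4655 0.294  0.1714] rpy [-1.5737 -0.0014 -1.5704] F [-0.1  0.5 -1.7] w 0.0192 q [0.46 0.1  1.42 0.   1.62 2.03]
```

View pics/w23.png

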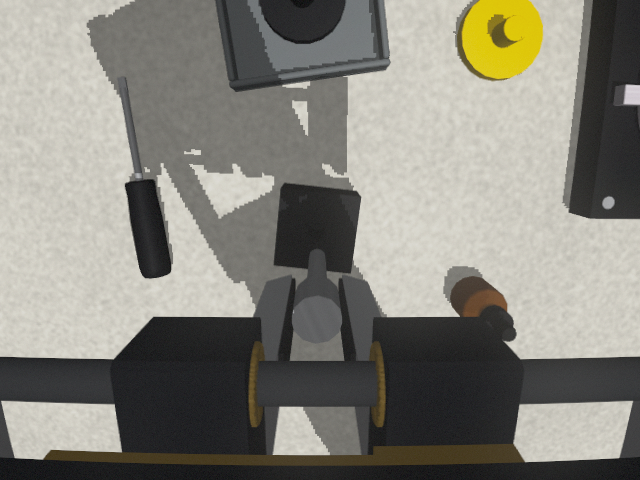

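View pics/s23.png

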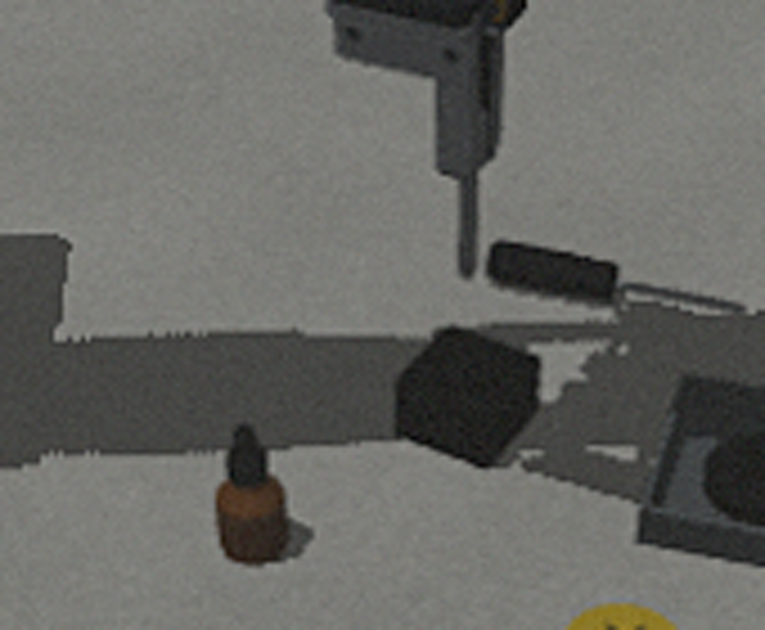

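```bash
python3 - <<'E'
from h import *
show('w23',(280,230,360,350),6,'w23c')
print(pw('w23',[(317,319)],.2004),pw('w23',[(317,252)],.1034))
E
```

```text
[[0.4663 0.2935 0.2004]] [[0.4673 0.2933 0.1034]]
```

View pics/w23c.png

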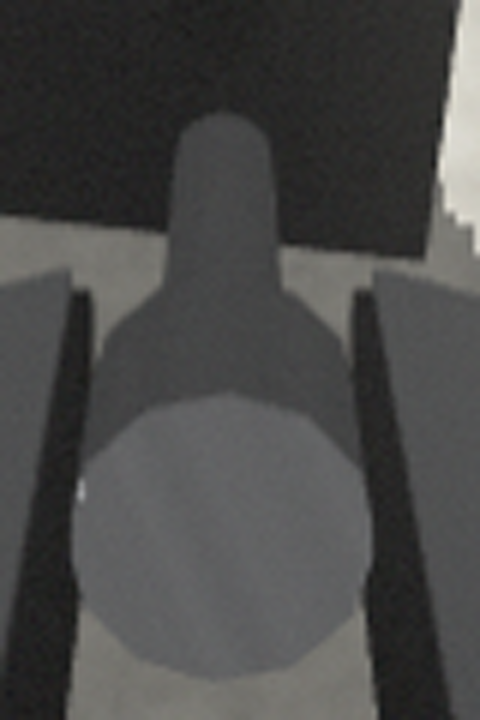

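```bash
python3 -m creep '[{"slide":[20,0,5],"roll":0,"grip":1},{"slide":[50,0,13],"roll":0,"grip":1},{"slide":[85,0,22],"roll":0,"grip":1},{"slide":[120,0,31],"roll":0,"grip":1},{"slide":[155,0,40],"roll":0,"grip":1},{"slide":[190,0,49],"roll":0,"grip":1},{"slide":[225,0,58],"roll":0,"grip":1},{"slide":[255,0,66],"roll":0,"grip":1},{"slide":[280,0,72],"roll":0,"grip":1},{"slide":[300,0,77],"roll":0,"grip":1},{"slide":[312.5,0,79.5],"roll":0,"grip":1},{"slide":[312.5,0,79.5],"roll":0,"grip":1},{"slide":[312.5,0,79.5],"roll":0,"grip":1},{"slide":[312.5,0,79.5],"roll":0,"grip":1},{"slide":[312.5,0,79.5],"roll":0,"grip":1}]'; python3 -m creep '[{"slide":[0,15,0],"roll":0,"grip":1},{"slide":[0,25,0],"roll":0,"grip":1},{"slide":[0,30,0],"roll":0,"grip":1},{"slide":[0,30,0],"roll":0,"grip":1},{"slide":[0,30,0],"roll":0,"grip":1},{"slide":[0,30,0],"roll":0,"grip":1},{"slide":[0,30,0],"roll":0,"grip":1}]'; python3 - <<'E'
from h import *
st();snap('wrist','w24');st()
E
```

```text
time: 30.8
tool_pos: [0.5457, -0.0166, 0.1729]
ee_rot: [-1.571, 0.001, -1.569]
wrist_force: [0.4, -0.5, -0.3]
width: 0.0193
time: 31.38
tool_pos: [0.5464, -0.018, 0.1438]
ee_rot: [-1.569, -0.0, -1.57]
wrist_force: [-0.4, 0.0, -0.5]
width: 0.0189
t 31.38 tcp [ 0.5464 -0.018   0.1438] rpy [-1.5694 -0.0001 -1.5704] F [-0.4  0.  -0.5] w 0.0189 q [-0.14  0.1   1.48  0.    1.56  1.43]
t 31.43 tcp [ 0.5464 -0.018   0.1438] rpy [-1.5694 -0.0001 -1.5704] F [-1.1  0.2 -0.5] w 0.0197 q [-0.14  0.1   1.48  0.    1.56  1.43]
```

View pics/w24.png

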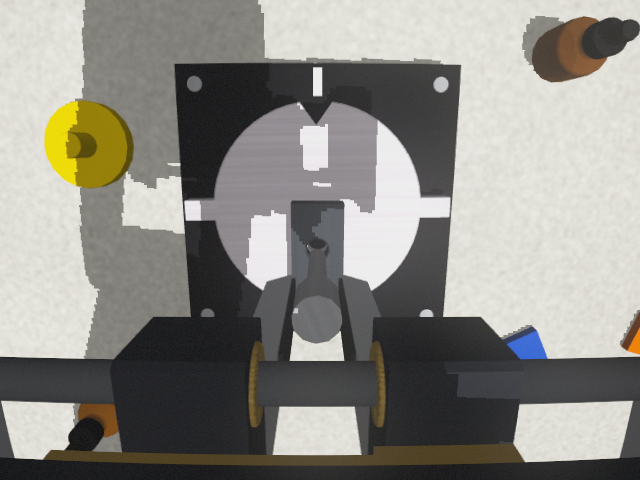

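```bash
python3 -m creep '[{"slide":[0.3,5,-0.6],"roll":0,"grip":1},{"slide":[0.3,10,-0.6],"roll":0,"grip":1},{"slide":[0.3,12,-0.6],"roll":0,"grip":1},{"slide":[0.3,12,-0.6],"roll":0,"grip":1},{"slide":[0.3,12,-0.6],"roll":0,"grip":1},{"slide":[0.3,12,-0.6],"roll":0,"grip":1}]'; python3 - <<'E'
from h import *
st();snap('wrist','w25');show('w25',(270,190,370,350),5,'w25c')
E
```

```text
time: 31.93
tool_pos: [0.5454, -0.0183, 0.131]
ee_rot: [-1.571, 0.0, -1.571]
wrist_force: [-0.5, 0.9, -0.6]
width: 0.0194
t 31.93 tcp [ 0.5454 -0.0183  0.131 ] rpy [-1.5708  0.0001 -1.5705] F [-0.5  0.9 -0.6] w 0.0194 q [-0.14  0.1   1.5   0.    1.54  1.43]
```

View pics/w25c.png

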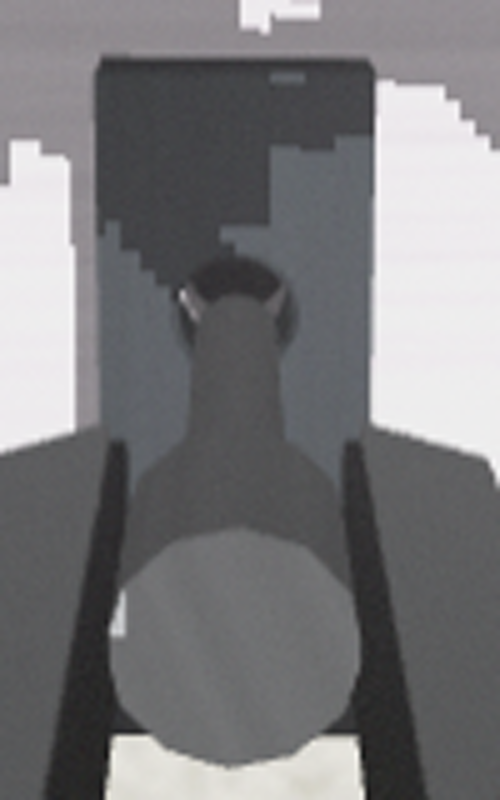

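```bash
python3 -m creep '[{"slide":[0,3,0],"roll":0,"grip":1},{"slide":[0,6,0],"roll":0,"grip":1},{"slide":[0,9,0],"roll":0,"grip":1},{"slide":[0,12,0],"roll":0,"grip":1},{"slide":[0,15,0],"roll":0,"grip":1},{"slide":[0,18,0],"roll":0,"grip":1},{"slide":[0,18,0],"roll":0,"grip":1}]'
```

```text
time: 32.57
tool_pos: [0.5448, -0.0182, 0.1119]
ee_rot: [-1.572, 0.0, -1.57]
wrist_force: [-0.7, -0.7, -0.6]
width: 0.0196
```

```bash
python3 -m creep '[{"slide":[0,3,0],"roll":0,"grip":1},{"slide":[0,6,0],"roll":0,"grip":1},{"slide":[0,9,0],"roll":0,"grip":1},{"slide":[0,12,0],"roll":0,"grip":1},{"slide":[0,15,0],"roll":0,"grip":1},{"slide":[0,18,0],"roll":0,"grip":1},{"slide":[0,18,0],"roll":0,"grip":1},{"slide":[0,18,0],"roll":0,"grip":1}]'
```

```text
time: 33.23
tool_pos: [0.5452, -0.0182, 0.0947]
ee_rot: [-1.571, 0.0, -1.57]
wrist_force: [-0.8, -0.2, -0.4]
width: 0.0194
```

```bash
python3 -m creep '[{"slide":[0,3,0],"roll":0,"grip":1},{"slide":[0,6,0],"roll":0,"grip":1},{"slide":[0,9,0],"roll":0,"grip":1},{"slide":[0,12,0],"roll":0,"grip":1},{"slide":[0,15,0],"roll":0,"grip":1},{"slide":[0,18,0],"roll":0,"grip":1},{"slide":[0,18,0],"roll":0,"grip":1},{"slide":[0,18,0],"roll":0,"grip":1}]'
```

```text
time: 33.9
tool_pos: [0.5452, -0.0182, 0.0766]
ee_rot: [-1.571, 0.0, -1.57]
wrist_force: [0.3, 0.6, -1.4]
width: 0.0192
```

Foot at ~0.009 with no resistance. Lower 3 mm more, release, retreat upwards.

```bash
python3 -m creep '[{"slide":[0,1.5,0],"roll":0,"grip":1},{"slide":[0,3,0],"roll":0,"grip":1},{"slide":[0,3,0],"roll":0,"grip":1},{"slide":[0,3,0],"roll":0,"grip":1}]'; python3 -m creep '[{"slide":[0,0,0],"roll":0,"grip":0.55},{"slide":[0,0,0],"roll":0,"grip":0.55},{"slide":[0,0,0],"roll":0,"grip":0.55},{"slide":[0,0,0],"roll":0,"grip":0.55},{"slide":[0,-10,0],"roll":0,"grip":0.55},{"slide":[0,-40,0],"roll":0,"grip":0.5},{"slide":[0,-80,0],"roll":0,"grip":0.5},{"slide":[0,-110,-30],"roll":0,"grip":0.5},{"slide":[0,-110,-70],"roll":0,"grip":0.5},{"slide":[0,-110,-70],"roll":0,"grip":0.5},{"slide":[0,-110,-70],"roll":0,"grip":0.5},{"slide":[0,-110,-70],"roll":0,"grip":0.5}]'; python3 - <<'E'
from h import *
st();snap('wrist','w26');snap('scene','s26');snap('top','t26')
show('s26',(240,140,440,330),4,'s26c')
E
```

```text
time: 34.23
tool_pos: [0.5453, -0.0183, 0.0739]
ee_rot: [-1.571, 0.0, -1.57]
wrist_force: [0.2, -0.0, -0.2]
width: 0.0191
time: 35.23
tool_pos: [0.4757, -0.0183, 0.1846]
ee_rot: [-1.569, -0.0, -1.571]
wrist_force: [0.6, 0.2, 0.0]
width: 0.0469
t 35.23 tcp [ 0.4757 -0.0183  0.1846] rpy [-1.569  -0.0001 -1.5705] F [0.6 0.2 0. ] w 0.0469 q [-0.16 -0.07  1.57  0.    1.64  1.41]
```

View pics/w26.png

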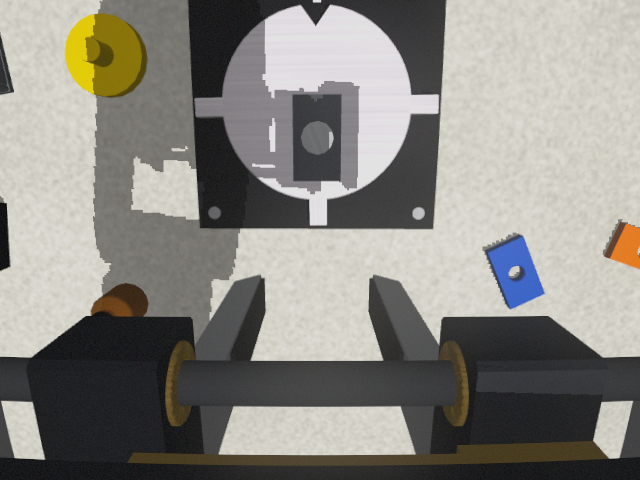

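View pics/s26c.png

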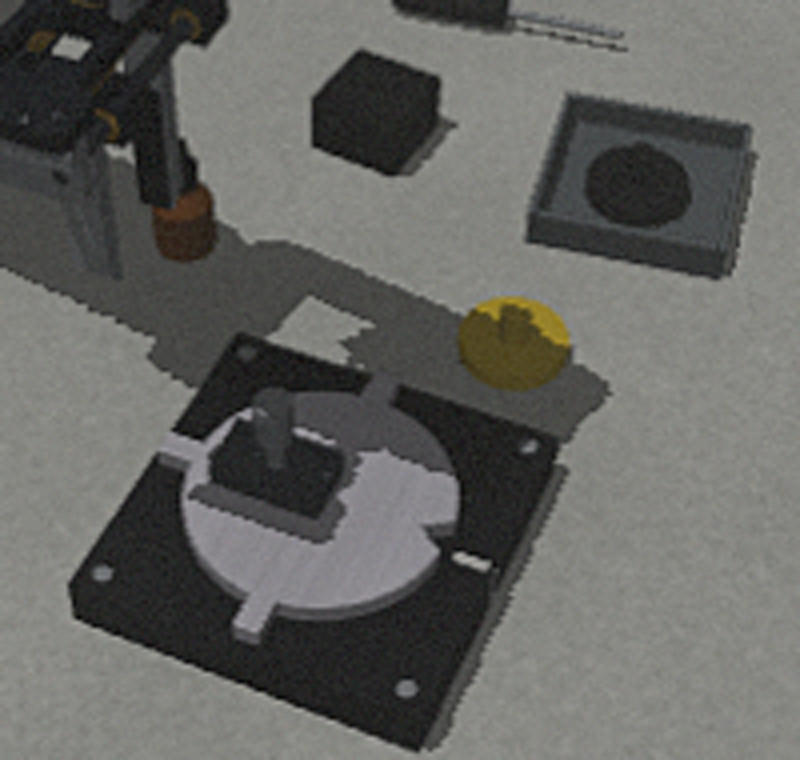

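```bash
python3 - <<'E'
from h import *
show('w26',(180,0,450,240),2.9,'w26c')
print(pw('w26',[(317.3,137.8)],.102), px('w26',[(.5465,-.0189,.102),(.5465,-.0089,.102),(.5465,-.0189,.112),(.5465,-.0089,.112)]))
E
```

```text
[[ 0.5456 -0.0192  0.102 ]] [[316.7552 136.2138]
 [300.2349 136.2348]
 [316.7623 135.894 ]
 [299.5826 135.9163]]
```

View pics/w26c.png

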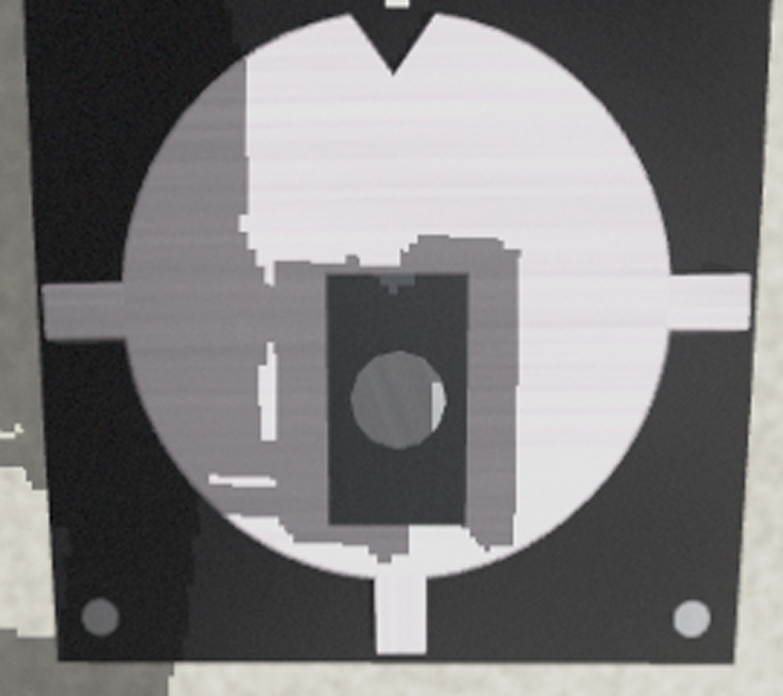

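View pics/t26.png

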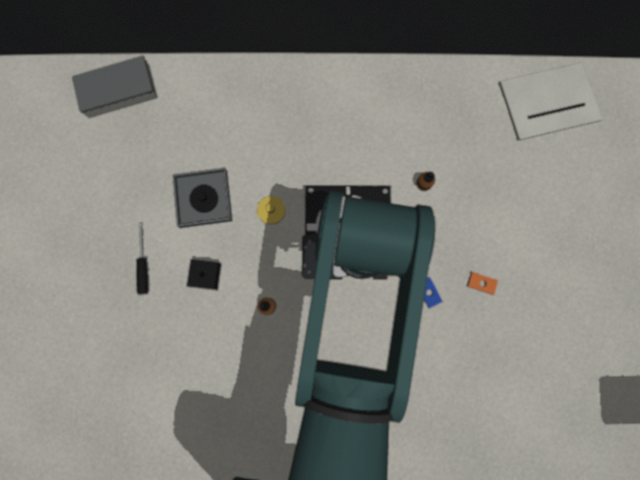

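```bash
python3 - <<'E'
from h import *
st();print(ticket.close_job())
E
```

```text
t 35.38 tcp [ 0.4762 -0.0184  0.1837] rpy [-1.5711  0.0002 -1.5704] F [ 0.4 -0.2  0.7] w 0.047 q [-0.16 -0.07  1.57  0.    1.64  1.41]
the job is handed in; nothing more can be done
None
```

The whole sequence went through in one pass, and I handed the job in at 35.4 s; no verdict was reported. I took the cap to the tray and turned the flange about 80° clockwise by one lug. I then stacked the two dark plates, the only ones on the bench, and put the pin down through them.

**Last checks:**
- **Cap:** it lies in the middle of the tray.
- **Flange:** the notch is about 0.7° off the mark, or roughly 1 mm at the rim (limit 4.5 mm).
- **Plates:** before the pin went in, the top plate's hole was within about 1 mm of where the base hole should be. The lower plate's hole lined up with the flange hole when it was placed.
- **Pin:** it stands upright and met no resistance going in. The size of its head in the picture puts its top at about 102 mm, so it is fully home.
- **Bystanders:** the bottles, screwdriver, yellow cap and coloured plates look unmoved in the final top view.

**Disagreement:** the scene camera put the base about 4 mm further towards +y than the top and wrist cameras did. I went with those two, and the parts fitting together bears that out.

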